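# Unlatch the vial carrier from its safety hook and dock it

### The arm

A 6-joint arm with a two-finger parallel gripper is mounted at the origin on the work surface. World frame = base frame: x ahead of the robot, y to its left, z up, the work surface at z = 0. Lengths are in m, angles in degrees, forces in N, time in s.
With the tool pointing down it reaches from about 0.4 to 0.825 m from the base axis. Payload 7 kg.
Tool frame: the origin (TCP) lies at the very end of the fingers, on their centre line; the grasp point (between the pads) lies 19 mm behind it (r.grasp_offset is the z of the grasp point in the tool frame, in m); z points along the fingers, y is the direction in which the jaws open and shut (so a half turn about z gives the same grasp; the last joint's range is limited). The gripper opens to 88 mm and grips with 3 to 60 N. Pads are 19 mm wide; open, the fingers measure 130 mm over their backs; the gripper's body (78 mm by 193 mm) begins 47 mm behind the grasp point.
Start: joints at [93.226, 20.546, 0.682, 0, -70.136, -16.507], TCP at [0.155, 0.657, 0.227] pointing down, gripper open.
Joint ranges: [-176.03, 176.03], [-82.01, 121.73], [-58.28, 71.71], [-173.87, 95.51], [-174.79, -0.11], [-173.66, 173.66]. Speed limits (degrees/s): [136.94, 136.94, 172.46, 180, 180, 180].

### API

Orientations are given as [roll, pitch, yaw] about the fixed x, y, z axes, in that order (R = Rz(yaw) Ry(pitch) Rx(roll)).
In Python, from plant import r gives the robot as it stands.
- The arm moves only by the tool carry_out, never from a script. Its argument "plan" is a list of rows, each a list of 6 numbers: the shift along the world's x, y, z in m, then the turn, a rotation vector about the world's x, y, z in rad. In form: [[tx, ty, tz, wx, wy, wz], ...]. A call has 1 to 12 rows; each row shifts and turns the pose as measured when the row begins; what a row does not reach is not made up. A row lasts 1/12 s, in which the tool goes at most 41.7 mm and 7.16 degrees, less where a joint would pass 70% of its speed; a pose out of reach is approached as far as the arm can. A call with a gripper value outside its range is refused whole. "fingers" is the closure, from -1 (fully open) to 1 (shut), set as the call begins (left out, the last holds). The fingers move at their own pace and stop on an object; "force" is the grip in N (left out, the last holds). Time passes only in rows, so rows that do not move let the fingers close. It gives the time, the measured TCP pose, the force and the opening at its end, in the units of the state.
- r.get_state(): the state, without advancing time (a new reading comes with each control period).
- r.capture(name): name is "scene" or "side" or "wrist"; returns the picture (400x640x3 uint8, red, green, blue); there is no depth.
- r.camera_model(name): a dict with "fov_y" (degrees; the focal length in pixels is half the picture's height over the tangent of half this angle, whatever the lens; pixels are square), "cx", "cy" (the principal point, pixels), "R" (3x3) and "t" (3): a world point X has camera coordinates R X + t; the wrist camera has in their place "mount" (4x4, takes a point from camera to tool coordinates, whose origin is the TCP and whose axes are the flange's). Camera axes: x right, y down, z forward; pixel columns grow to the right and rows downward; lengths in m; the calibration is good to about 2 mm. The wrist camera is an equidistant fisheye: a pixel r from the principal point sees the ray r / f radians off the axis. A picture is of the moment at which its call begins: read the wrist's pose just before it. camera_model takes no time and is no camera call.
- r.close_job(): hands the job in, once; it reports no verdict.
The state is a dict: "time_s": time; "joints": joint angles; "qd": joint speeds; "joint_torque": joint torques, N m; "tcp_pos": TCP position; "eef_rot": TCP orientation; "contact_force": force on the tool from outside, world axes, zero at the start; "moment": the same for the moment, N m; "gripper_width": finger opening in m.
Only numpy, scipy, OpenCV 4.12 (cv2) and the standard library are available. Lean on these libraries where they do the work, as an engineer would, in place of code of your own. Each camera call takes 0.05 s, during which the arm holds its last target.

### The job

The vial carrier hangs by its bail from the steel safety hook. Holding the carrier by its bail, press the bail bar back against the hook's sprung red keeper until the bar is out from under the lip, lift the carrier off through the open mouth and set it down upright and fully home in the grey docking tray, then let go. Work gently: do not force the bail against the hook, its lip or stop, do not touch the hook or keeper with the gripper, do not drop or knock the carrier, and leave the other things on the bench where they are.

Things in the scene. Friction and masses are not known exactly. Their poses are not given: they have to be found in the camera images.
- hook_stand: Fixed post with a grey foot plate 160 x 130 x 12 mm, carrying the steel hook. Origin on the table below the hook; z up, x from the hook's nose back to keeper and post (22 mm thick, 85 mm along +x). The hook head is clamped on the post anywhere within 12 mm fore or aft (x) of its nominal place, not measured: find it by feel. Its dark clamp: 55 to 118 mm along x, top 240 mm up.
- saddle (a point): Nominal point on the hook's saddle floor, 210 mm above the stand's origin, same axes; the true hook is up to 12 mm off in x. In the hook's own x (mm): nose wall -29 to -17; lip from the nose back to +13, 13 to 22 mm above the saddle; red keeper face at +17 when shut. Hook 14 mm wide in y, arm 14 mm thick below the saddle. The 8 mm bar lies loose on the saddle under the lip.
- mouth (a point): Nominal point between lip tip and shut keeper, 15 mm behind and 17 mm above the saddle point. The keeper block (1.5 to 26 mm above the saddle) gives way in +x and springs shut by itself: 2.8 N starts it; after 6.2 mm, at 6.2 N, the bar meets two rigid dark cheeks beside it (26 mm over both) and force rises steeply. The bar clears the lip only in the last 2 mm before the cheeks.
- bail_bar (a point): Centre of the carrier's bail bar: round steel, 8 mm thick, along the point's y; z up. The carrier (0.25 to 0.45 kg) hangs from it. To take it off: bar past lip and keeper, 30 to 60 mm above its resting height (higher, the vial caps 83 mm below the bar meet the hook arm), then 100 mm or more along the stand's -x.
- grip_left (a point): Centre of the teal flat-sided grip on the bar, 43 mm along +y of the bar's centre; 12 mm thick in x, 34 mm long in y, 22 mm high; same axes as the bar. Hold the carrier here firmly from above, fingers closing along x. Uprights of the bail, 12 x 6 mm, stand 72 mm either side of the bar's centre, down to the body.
- grip_right (a point): Centre of the same kind of grip on the other side, 43 mm along -y of the bar's centre. Either grip serves.
- carrier_foot (a point): Centre of the carrier's underside, 140 mm below the bar; same axes. Foot 64 mm (x) by 150 mm (y), body 40 mm high with two rows of capped vials to 57 mm.
- dock_floor (a point): Centre of the inner floor of the fixed grey docking tray, 17 mm above the table; z up. Inside 74 mm (x) by 160 mm (y), rim 13 mm above the floor, on a white base 115 x 200 mm. The docked carrier stands on this floor, long side along y, either way round.
- amber_bottle: Bystander: amber bottle, 72 mm wide, 150 mm high; origin at its foot.
- clear_bottle: Bystander: clear bottle with teal cap, 72 mm wide, 160 mm high; origin at its foot.
- white_jar: Bystander: white jar with blue lid, 64 mm wide, 70 mm high; origin at its foot.
- beaker: Bystander: open glass beaker, 70 mm wide, 85 mm high; origin at its foot.
- spatula: Bystander: spatula with blue handle lying flat, 170 mm long along its x.
- wrench: Bystander: steel wrench lying flat, 150 mm long along its x.
- spare_vial: Bystander: teal vial standing on the table, 22 mm wide, 45 mm high; origin at its foot.
Things that resemble listed ones, but are neither listed nor needed, are in the scene too. Of the things that look like the part that bears bail_bar, the middle-sized one is meant.

How it is judged:
By the outcome, as a careful person would: the job done as asked, in the order asked, and still so for the second after the job is handed in, with the robot touching nothing.
It also fails if it takes over 48 s, if anything falls off the work surface, if the arm or the gripper's body presses on something with over 40 N, if the wrist force passes 120 N, or if a joint passes its speed limit or range.

## Working session

There is one attempt and no reset: what is moved stays moved. The work goes in short steps, Python scripts to look and compute and a tool call to move; the robot and the scene stay as the last step left them, time stands still between calls to the robot, and variables do not carry over. Pictures are saved under pics/ and viewed, and the job is handed in when it is done.

Besides the shell and the picture viewer there is one more tool, called after "Request:" in YAML: its name, and indented under it one key for each argument. carry_out: Moves the arm, as the interface text tells. Its arguments: {"type":"object","properties":{"plan":{"type":"array"},"fingers":{"type":"number"},"force":{"type":"number"}},"required":["plan"]}

```bash
ls; mkdir -p pics; python3 - <<'E'
from plant import r
import cv2,numpy as np
print(r.get_state())
print(r.grasp_offset)
for n in ["scene","side","wrist"]:
    im=r.capture(n); cv2.imwrite(f"pics/{n}0.png",im[:,:,::-1]); print(n,r.camera_model(n))
E
```

```text
pics
{'time_s': 0.0, 'joints': array([ 9.32261711e+01,  2.05910807e+01,  6.33957516e-01, -2.08867089e-02,
       -7.01344979e+01, -1.65061907e+01]), 'qd': array([-0.04601711, -0.00250919, -0.04135717, -0.03887117,  0.05597519,
       -0.02490987]), 'joint_torque': array([ 1.11887985e-03, -5.82712805e+01,  2.93059409e+01,  6.99733749e+00,
        6.94596136e-03, -1.58343018e-04]), 'tcp_pos': array([0.15497124, 0.65647373, 0.22562566]), 'eef_rot': array([ 1.79906576e+02, -7.20825097e-03, -1.32871270e+01]), 'contact_force': array([ 0.3133073 , -0.50905365, -0.74008711]), 'moment': array([-0.02841869,  0.00496897,  0.03230185]), 'gripper_width': 0.08734808813819056}
-0.0188
scene {'fov_y': 43.59925931640881, 'cx': 321.99267509651565, 'cy': 202.23195948665335, 'R': array([[ 0.01912311,  0.99980387,  0.00515015],
       [ 0.81590732, -0.01262815, -0.57804478],
       [-0.57786638,  0.01525606, -0.81598879]]), 't': array([-0.00514163, -0.36588234,  1.69941575])}
side {'fov_y': 52.384628771648096, 'cx': 319.76003577550097, 'cy': 205.46204673896764, 'R': array([[-0.93739501, -0.34788762,  0.01627261],
       [-0.23580779,  0.59962034, -0.76475495],
       [ 0.25629139, -0.72071468, -0.64411572]]), 't': array([0.49946912, 0.24693651, 1.08092904])}
wrist {'fov_y': 65.70646984690485, 'cx': 317.8205850013381, 'cy': 198.44378815895902, 'mount': array([[ 2.77419662e-06, -9.52726812e-01, -3.03828275e-01,
         8.41877301e-02],
       [ 9.99999822e-01,  1.83826785e-04, -5.67302402e-04,
        -1.50943444e-04],
       [ 5.96335984e-04, -3.03828220e-01,  9.52726644e-01,
        -1.58008279e-01],
       [ 0.00000000e+00,  0.00000000e+00,  0.00000000e+00,
         1.00000000e+00]])}
```

View pics/scene0.png

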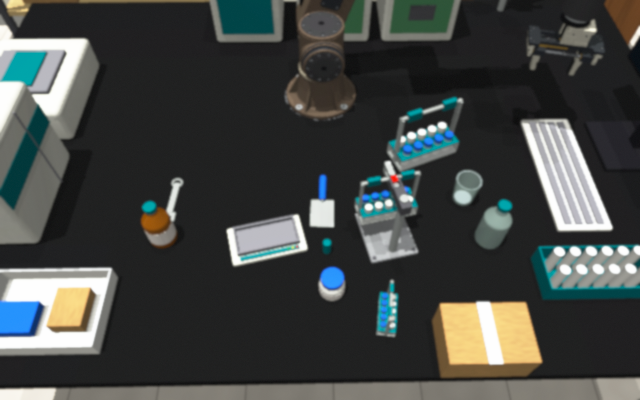

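View pics/side0.png

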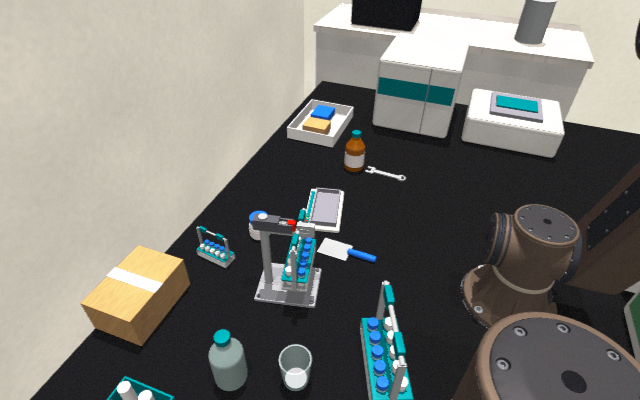

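View pics/wrist0.png

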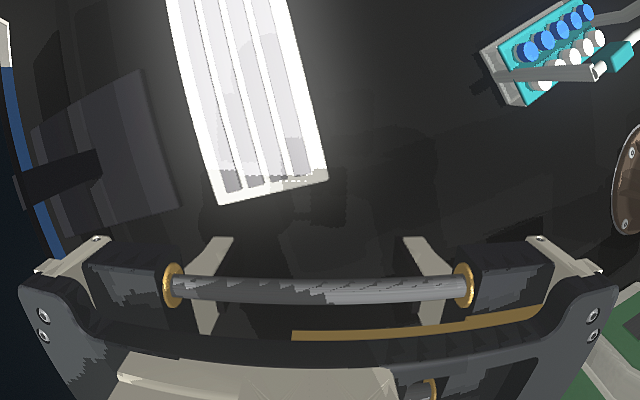

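Scene: carriers look alike at (423,145) large, (388,200) hanging on the hook at medium size, and (388,312) small. The hanging middle-sized one is meant. The grey tray on its white base is at (267,240), and the hook stand's foot is at (390,240). I'll enlarge these.

```bash
cat > h.py <<'E'
import numpy as np, cv2
from scipy.spatial.transform import Rotation as Ro
from plant import r
def cam(n,st=None):
    m=r.camera_model(n)
    f=200/np.tan(np.radians(m['fov_y']/2))
    if n=='wrist':
        st=st or r.get_state()
        T=np.eye(4);T[:3,:3]=Ro.from_euler('xyz',st['eef_rot'],degrees=True).as_matrix();T[:3,3]=st['tcp_pos']
        W=T@np.array(m['mount']); R=W[:3,:3].T; t=-R@W[:3,3]
    else: R=np.array(m['R']);t=np.array(m['t'])
    return dict(n=n,f=f,cx=m['cx'],cy=m['cy'],R=R,t=t)
def ray(c,u,v):
    x,y=(u-c['cx'])/c['f'],(v-c['cy'])/c['f']
    if c['n']=='wrist':
        a=np.hypot(x,y); s=np.sin(a)/a if a>1e-9 else 1; d=np.array([x*s,y*s,np.cos(a)])
    else: d=np.array([x,y,1.]);d/=np.linalg.norm(d)
    return -c['R'].T@c['t'], c['R'].T@d
def onz(c,u,v,z):
    o,d=ray(c,u,v); return o+d*(z-o[2])/d[2]
def tri(rays):
    A=np.zeros((3,3));b=np.zeros(3)
    for o,d in rays:
        P=np.eye(3)-np.outer(d,d);A+=P;b+=P@o
    X=np.linalg.solve(A,b); return X,[np.linalg.norm((np.eye(3)-np.outer(d,d))@(X-o)) for o,d in rays]
def proj(c,X):
    p=c['R']@np.asarray(X)+c['t']
    if c['n']=='wrist':
        h=np.hypot(p[0],p[1]);a=np.arctan2(h,p[2]);return np.array([c['cx']+c['f']*a*p[0]/h,c['cy']+c['f']*a*p[1]/h])
    return np.array([c['cx']+c['f']*p[0]/p[2],c['cy']+c['f']*p[1]/p[2]])
E
python3 - <<'E'
import cv2
a=cv2.imread('pics/scene0.png');b=cv2.imread('pics/side0.png')
cv2.imwrite('pics/c1.png',cv2.resize(a[140:280,210:450],None,fx=3.3,fy=3.3,interpolation=2))
cv2.imwrite('pics/c2.png',cv2.resize(b[180:320,230:390],None,fx=4.2,fy=4.2,interpolation=2))
E
```

```text
(no output)
```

View pics/c1.png

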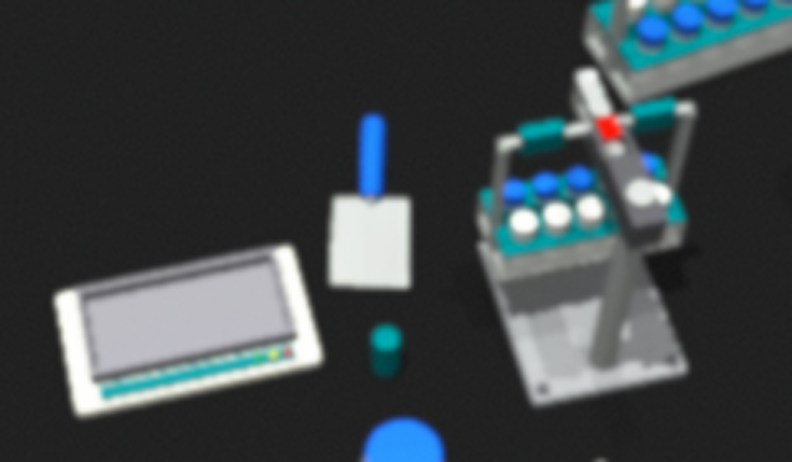

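View pics/c2.png

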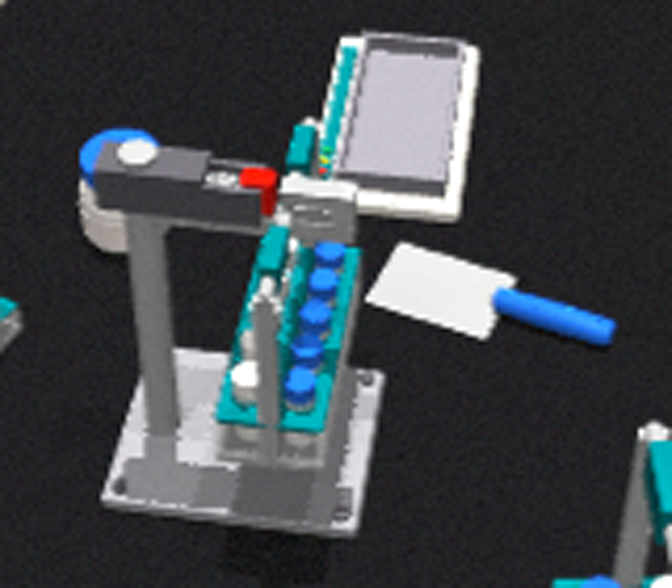

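```bash
python3 - <<'E'
from h import *
a=cam('scene');b=cam('side')
C1=lambda u,v:(u/3.3+210,v/3.3+140)
C2=lambda u,v:(u/4.2+230,v/4.2+180)
def t(n,p,q):
    X,e=tri([ray(a,*C1(*p)),ray(b,*C2(*q))]);print(n,X.round(4),np.round(e,4));return X
L=t('gripL',(654,113),(272,250));R=t('gripR',(541,135),(300,145));t('red',(606,128),(262,190))
d=L-R;print(np.linalg.norm(d),np.degrees(np.arctan2(d[1],d[0]))-90,(L+R)/2)
# stand foot corners at z=.012
for n,p in dict(bl=(535,404),br=(686,372),l=(480,247)).items(): print('foot',n,onz(a,*C1(*p),.012).round(4))
for n,p in dict(bl=(103,500),br=(355,534),tr=(383,373)).items(): print('footS',n,onz(b,*C2(*p),.012).round(4))
for n,p in dict(a=(55,296),b=(290,245),c=(322,362),d=(78,416)).items(): print('dock base',n,onz(a,*C1(*p),.012).round(4))
for n,p in dict(a=(80,290),b=(275,252),c=(297,338),d=(97,380)).items(): print('dock rim',n,onz(a,*C1(*p),.030).round(4))
for n,p in dict(a=(366,32),b=(470,38),c=(447,190),d=(330,180)).items(): print('dock rimS',n,onz(b,*C2(*p),.030).round(4))
E
```

```text
gripL [0.5225 0.2039 0.2196] [0.0009 0.0009]
gripR [0.5414 0.1186 0.2192] [0.0011 0.0011]
red [0.5427 0.1667 0.2261] [0.0008 0.0008]
0.08740050834408275 12.435609886505304 [0.53195728 0.16126869 0.21939379]
foot bl [0.6528 0.1244 0.012 ]
foot br [0.6256 0.2486 0.012 ]
foot l [0.5016 0.0893 0.012 ]
footS bl [0.6199 0.2508 0.012 ]
footS br [0.4662 0.2185 0.012 ]
footS tr [0.4945 0.0924 0.012 ]
dock base a [ 0.5451 -0.2667  0.012 ]
dock base b [ 0.4971 -0.072   0.012 ]
dock base c [ 0.6116 -0.0451  0.012 ]
dock base d [ 0.6576 -0.2383  0.012 ]
dock rim a [ 0.551 -0.243  0.03 ]
dock rim b [ 0.516  -0.0837  0.03  ]
dock rim c [ 0.5995 -0.0649  0.03  ]
dock rim d [ 0.6354 -0.2227  0.03  ]
dock rimS a [ 0.6276 -0.2283  0.03  ]
dock rimS b [ 0.5464 -0.2518  0.03  ]
dock rimS c [ 0.5062 -0.0735  0.03  ]
dock rimS d [ 0.5895 -0.0525  0.03  ]
```

```bash
python3 - <<'E'
from h import *
a=cam('scene');b=cam('side')
for p,q in [((453,102),(404,358)),((413,113),(388,292)),((460,100),(404,385)),((399,121),(384,285))]:
    X,e=tri([ray(a,*p),ray(b,*q)]);print(X.round(3),np.round(e,3))
for p in [(390,160),(424,165),(460,150),(415,125)]:print(onz(a,*p,0.0).round(3))
for n,p in dict(spare=(327,250),jar=(332,297),spat=(322,200),clear=(490,245),beaker=(462,202)).items():print(n,onz(a,*p,0).round(3))
E
```

```text
[0.229 0.375 0.176] [0.001 0.001]
[0.29  0.25  0.194] [0.001 0.001]
[0.212 0.408 0.159] [0.01 0.01]
[0.302 0.215 0.173] [0.004 0.004]
[0.293 0.208 0.   ]
[0.314 0.31  0.   ]
[0.256 0.43  0.   ]
[0.147 0.304 0.   ]
spare [0.606 0.007 0.   ]
jar [ 0.744  0.016 -0.   ]
spat [ 0.44  -0.003  0.   ]
clear [0.598 0.451 0.   ]
beaker [0.454 0.401 0.   ]
```

Request:
carry_out:
  plan:
    - [0.022,-0.03,0.018,0,0,-0.093]
    - [0.022,-0.03,0.018,0,0,-0.093]
    - [0.022,-0.03,0.018,0,0,-0.093]
    - [0.022,-0.03,0.018,0,0,-0.093]
    - [0.022,-0.03,0.018,0,0,-0.093]
    - [0.022,-0.03,0.018,0,0,-0.093]
    - [0.025,-0.032,0,0,0,-0.093]
    - [0.025,-0.032,0,0,0,-0.093]
    - [0.025,-0.032,0,0,0,-0.093]
    - [0.025,-0.032,0,0,0,-0.093]
    - [0.025,-0.032,0,0,0,-0.093]
    - [0.025,-0.032,0,0,0,-0.093]
  fingers: -1
  force: 60

```text
time_s: 1.15
tcp_pos: [0.4365, 0.2743, 0.3317]
eef_rot: [179.5, 0.0, -79.5]
contact_force: [1.1, 0.5, -0.8]
gripper_width: 0.0879
```

Request:
carry_out:
  plan:
    - [0.022,-0.01,0,0,0,0.01]
    - [0.022,-0.01,0,0,0,0.01]
    - [0.022,-0.01,0,0.008,0,0.01]
    - [0.02,-0.01,0,0,0,0]
    - [0,0,0,0,0,0]
    - [0,0,0,0,0,0]

```text
time_s: 1.65
tcp_pos: [0.529, 0.2232, 0.3314]
eef_rot: [179.6, 0.5, -78.6]
contact_force: [-1.0, 0.2, 0.5]
gripper_width: 0.0879
```

```bash
python3 - <<'E'
from h import *
st=r.get_state();print(st['tcp_pos'],st['eef_rot'])
np.save('st1.npy',np.r_[st['tcp_pos'],st['eef_rot']])
im=r.capture('wrist')[:,:,::-1];cv2.imwrite('pics/w1.png',im)
c=cam('wrist',st)
for X in [[.5225,.2039,.214],[.5414,.1186,.214],[.532,.161,.214]]:print(proj(c,X))
E
```

```text
[0.52903792 0.22318821 0.33139457] [179.55205694   0.4854868  -78.58805932]
[329.63208208 174.03248837]
[328.35666203  77.09427507]
[329.10542412 125.92189578]
```

View pics/w1.png

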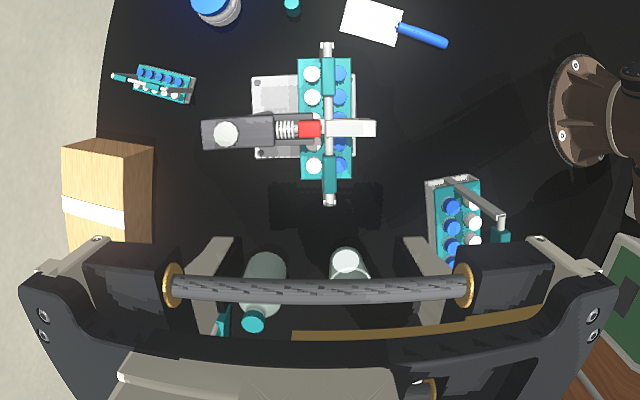

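```bash
python3 - <<'E'
import cv2
a=cv2.imread('pics/w1.png')
cv2.imwrite('pics/w1c.png',cv2.resize(a[30:220,190:390],None,fx=4,fy=4,interpolation=cv2.INTER_CUBIC)[:600+160][:760])
cv2.imwrite('pics/w1c.png',cv2.resize(a[35:215,190:390],None,fx=3.3,fy=3.3,interpolation=cv2.INTER_CUBIC))
E
```

```text
(no output)
```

View pics/w1c.png

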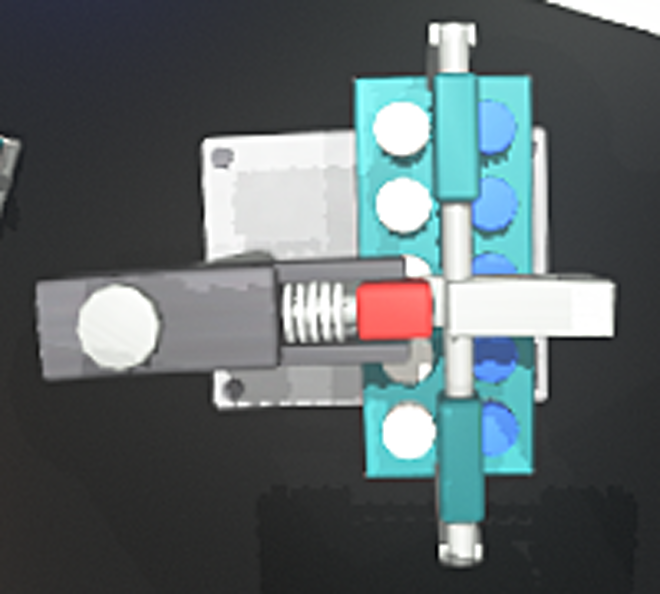

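```bash
python3 - <<'E'
from h import *
s=np.load('st1.npy');st=dict(tcp_pos=s[:3],eef_rot=s[3:])
c=cam('wrist',st)
U=lambda u,v:(u/3.3+190-.35,v/3.3+35-.35)
P=lambda n,u,v,z:(print(n,onz(c,*U(u,v),z).round(4)),onz(c,*U(u,v),z))[1]
g=[P('gL',u,v,.225) for u,v in [(440,402),(482,398),(483,520),(442,522)]];gl=np.mean(g,0);print(gl)
g=[P('gR',u,v,.225) for u,v in [(436,74),(477,74),(478,200),(436,200)]];gr=np.mean(g,0);print(gr)
d=gl-gr;print('yaw',np.degrees(np.arctan2(-d[0],d[1])),np.linalg.norm(d),(gl+gr)/2)
# bar axis pts at z .214 centre
b1=P('bar',457,235,.216);b2=P('bar',460,370,.216);d=b2-b1;print(np.degrees(np.arctan2(-d[0],d[1])))
P('red face',432,282,.236);P('red face',434,336,.236);P('lip',447,280,.232);P('lip',447,334,.232);P('nose',614,278,.232);P('nose',614,334,.232)
P('foot',205,137,.012);P('foot',217,407,.012);P('foot',546,128,.012);P('foot',547,400,.012)
E
```

```text
gL [0.5324 0.1872 0.225 ]
gL [0.5218 0.1839 0.225 ]
gL [0.5145 0.2166 0.225 ]
gL [0.5252 0.2193 0.225 ]
[0.52348126 0.20175249 0.225     ]
gR [0.5505 0.1037 0.225 ]
gR [0.5404 0.1015 0.225 ]
gR [0.5335 0.1336 0.225 ]
gR [0.544  0.1358 0.225 ]
[0.54207743 0.11866391 0.225     ]
yaw 12.615546059224329 0.08514417311497777 [0.53277934 0.1602082  0.225     ]
bar [0.5365 0.1437 0.216 ]
bar [0.5284 0.1791 0.216 ]
12.99612206435365
red face [0.541  0.1561 0.236 ]
red face [0.5379 0.1692 0.236 ]
lip [0.5374 0.1551 0.232 ]
lip [0.5346 0.1685 0.232 ]
nose [0.4963 0.1455 0.232 ]
nose [0.493  0.1595 0.232 ]
foot [0.6514 0.1213 0.012 ]
foot [0.624  0.2472 0.012 ]
foot [0.498  0.0879 0.012 ]
foot [0.47   0.2135 0.012 ]
```

```bash
cat >> h.py <<'E'
def delta(X,yaw,rows=1):
    st=r.get_state();Rt=Ro.from_euler('xyz',[180,0,yaw],degrees=True);Rc=Ro.from_euler('xyz',st['eef_rot'],degrees=True)
    d=np.array(X)-st['tcp_pos'];w=(Rt*Rc.inv()).as_rotvec()
    print('t',st['time_s'],'tcp',st['tcp_pos'].round(4),st['eef_rot'].round(2),'F',st['contact_force'].round(1),'M',st['moment'].round(2),'w',round(st['gripper_width'],4));print('d',d.round(4),'w',w.round(4),'per row',(d/rows).round(4))
E
python3 -c "
from h import *
delta([.5235,.2018,.25],-77.5,5)"
```

```text
t 1.7 tcp [0.5288 0.2234 0.3312] [179.54   0.47 -78.56] F [0.8 0.1 0.5] M [ 0.  -0.1 -0. ] w 0.0879
d [-0.0053 -0.0216 -0.0812] w [-0.0064 -0.0096  0.0184] per row [-0.0011 -0.0043 -0.0162]
```

Request:
carry_out:
  plan:
    - [-0.002,-0.007,-0.02,-0.0064,-0.0096,0.0184]
    - [-0.002,-0.007,-0.02,0,0,0]
    - [-0.0013,-0.0076,-0.02,0,0,0]
    - [0,0,-0.01,0,0,0]
    - [0,0,0,0,0,0]
    - [0,0,0,0,0,0]

```text
time_s: 2.2
tcp_pos: [0.5206, 0.2038, 0.2602]
eef_rot: [-179.8, 0.1, -77.2]
contact_force: [-0.1, 0.7, -0.9]
gripper_width: 0.0875
```

```bash
python3 - <<'E'
from h import *
delta([.5235,.2018,.195],-77.5,5)
st=r.get_state();np.save('st2.npy',np.r_[st['tcp_pos'],st['eef_rot']])
im=r.capture('wrist')[:,:,::-1];cv2.imwrite('pics/w2.png',im)
E
```

```text
t 2.2 tcp [0.5206 0.2038 0.2602] [-1.7985e+02  6.0000e-02 -7.7230e+01] F [-0.1  0.7 -0.9] M [ 0.1  -0.08 -0.02] w 0.0875
d [ 0.0029 -0.002  -0.0652] w [-0.0015  0.0024 -0.0047] per row [ 0.0006 -0.0004 -0.013 ]
```

View pics/w2.png

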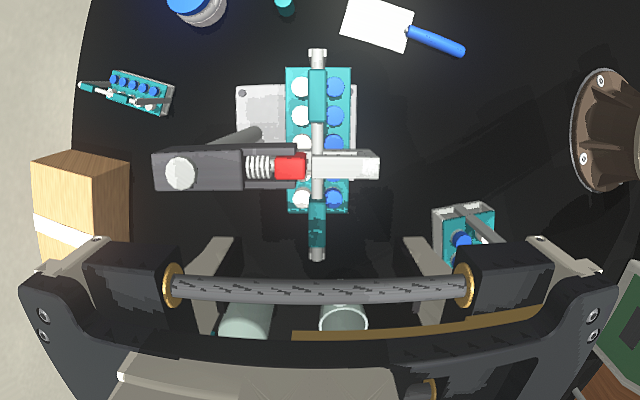

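```bash
python3 - <<'E'
from h import *
a=cv2.imread('pics/w2.png')
cv2.imwrite('pics/w2c.png',cv2.resize(a[100:280,240:400],None,fx=4,fy=3.3,interpolation=2))
cv2.imwrite('pics/w2c.png',cv2.resize(a[120:270,240:400],None,fx=4,fy=4,interpolation=2))
s=np.load('st2.npy');st=dict(tcp_pos=s[:3],eef_rot=s[3:]);c=cam('wrist',st)
print(proj(c,s[:3]),proj(c,[.5235,.2018,.225]))
E
```

```text
[320.19067462 252.85706342] [316.42586224 225.07596258]
```

View pics/w2c.png

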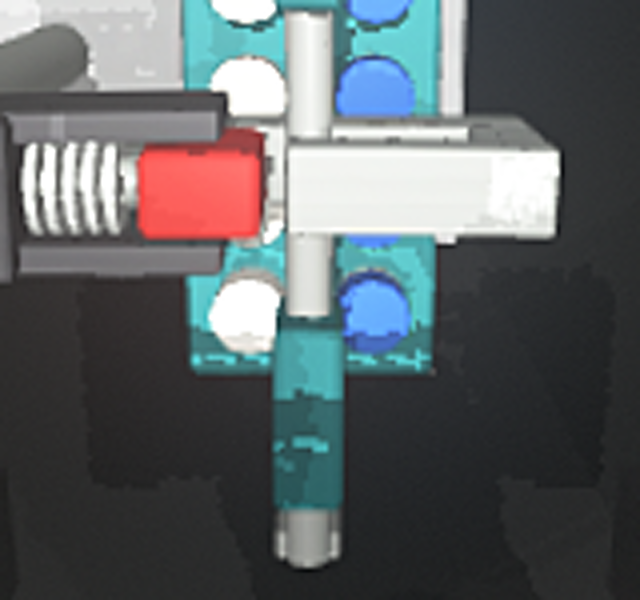

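Request:
carry_out:
  plan:
    - [0.0026,-0.0021,-0.015,-0.0015,0.0024,-0.0047]
    - [0,0,-0.0165,0,0,0]
    - [0,0,-0.0165,0,0,0]
    - [0,0,-0.0165,0,0,0]
    - [0,0,0,0,0,0]
    - [0,0,0,0,0,0]

```text
time_s: 2.75
tcp_pos: [0.5274, 0.2074, 0.2027]
eef_rot: [-179.2, 0.3, -77.3]
contact_force: [-0.3, 0.0, 0.3]
gripper_width: 0.0881
```

```bash
python3 - <<'E'
from h import *
delta([.5232,.2017,.195],-77.5,1)
st=r.get_state()
im=r.capture('wrist')[:,:,::-1];cv2.imwrite('pics/w3.png',im)
E
```

```text
t 2.75 tcp [0.5274 0.2074 0.2027] [-179.24    0.26  -77.28] F [-0.3  0.   0.3] M [ 0.04 -0.02 -0.02] w 0.0881
d [-0.0042 -0.0057 -0.0077] w [-0.0073  0.0119 -0.0039] per row [-0.0042 -0.0057 -0.0077]
```

View pics/w3.png

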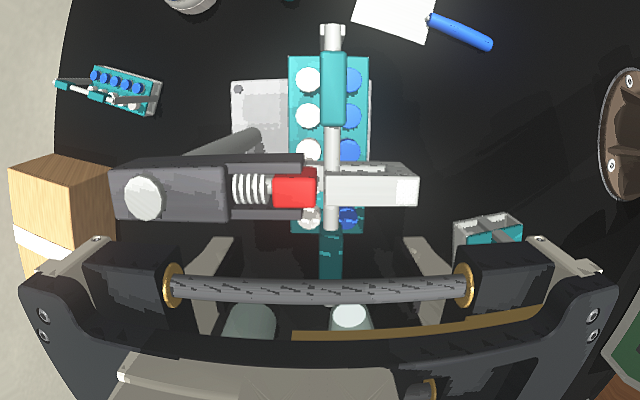

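Request:
carry_out:
  plan:
    - [-0.0042,-0.0057,-0.004,-0.0073,0.0119,-0.0039]
    - [0,0,0,0,0,0]
    - [0,0,0,0,0,0]

```text
time_s: 3.05
tcp_pos: [0.5241, 0.2026, 0.2019]
eef_rot: [-179.8, 0.1, -77.5]
contact_force: [0.4, 0.0, 0.2]
gripper_width: 0.0876
```

```bash
python3 - <<'E'
from h import *
delta([.5232,.2017,.195],-77.5,1)
E
```

```text
t 3.05 tcp [0.5241 0.2026 0.2019] [-1.7984e+02  7.0000e-02 -7.7480e+01] F [0.4 0.  0.2] M [ 0.15 -0.03  0.01] w 0.0876
d [-0.0009 -0.0009 -0.0069] w [-0.0018  0.0025 -0.0004] per row [-0.0009 -0.0009 -0.0069]
```

Request:
carry_out:
  plan:
    - [-0.0009,-0.0009,-0.006,-0.0018,0.0025,0]
    - [0,0,-0.003,0,0,0]
    - [0,0,0,0,0,0]

```text
time_s: 3.3
tcp_pos: [0.5238, 0.2019, 0.1937]
eef_rot: [-179.9, 0.1, -77.5]
contact_force: [0.8, 0.3, 0.0]
gripper_width: 0.0875
```

```bash
python3 - <<'E'
from h import *
delta([.5232,.2017,.195],-77.5,1)
st=r.get_state();c=cam('wrist',st)
im=r.capture('wrist')[:,:,::-1];cv2.imwrite('pics/w4c.png',cv2.resize(im[150:290,180:440],None,fx=3,fy=3,interpolation=2))
for n,X in dict(gL=[.5232,.2017,.225],end=[.5145+.005,.219,.225],endin=[.527,.1855,.225]).items(): print(n,(proj(c,X)-[180,150])*3)
E
```

```text
t 3.3 tcp [0.5238 0.2019 0.1937] [-1.7987e+02  6.0000e-02 -7.7490e+01] F [0.8 0.3 0. ] M [ 0.03 -0.02 -0.02] w 0.0875
d [-0.0006 -0.0002  0.0013] w [-0.0016  0.002  -0.0002] per row [-0.0006 -0.0002  0.0013]
gL [425.14404361 397.9356002 ]
end [423.70612995 482.75800753]
endin [424.4392969  307.61701639]
```

View pics/w4c.png

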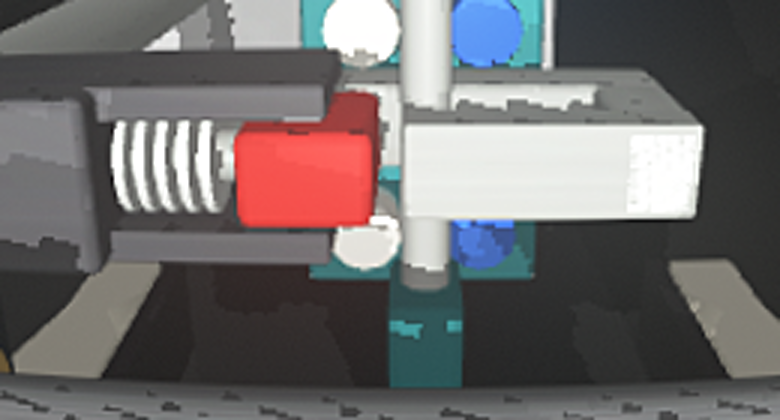

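Request:
carry_out:
  plan:
    - [-0.0005,0,0.0006,-0.0016,0.002,0]
    - [0,0,0,0,0,0]
    - [0,0,0,0,0,0]
    - [0,0,0,0,0,0]
    - [0,0,0,0,0,0]
    - [0,0,0,0,0,0]
    - [0,0,0,0,0,0]
    - [0,0,0,0,0,0]
  fingers: 1
  force: 15

```text
time_s: 4.02
tcp_pos: [0.5234, 0.2019, 0.1946]
eef_rot: [180.0, -0.0, -77.5]
contact_force: [-0.1, 0.6, -0.1]
gripper_width: 0.0398
```

```bash
python3 - <<'E'
from h import *
delta([.5232,.2017,.195],-77.5,1)
E
```

```text
t 4.0167 tcp [0.5234 0.2019 0.1946] [ 1.7999e+02 -2.0000e-02 -7.7480e+01] F [-0.1  0.6 -0.1] M [ 0.09 -0.11  0.05] w 0.0398
d [-0.0002 -0.0002  0.0004] w [ 0.0005 -0.0001 -0.0003] per row [-0.0002 -0.0002  0.0004]
```

Request:
carry_out:
  plan:
    - [0,0,0,0,0,0]
    - [0,0,0,0,0,0]
    - [0,0,0,0,0,0]
    - [0,0,0,0,0,0]
    - [0,0,0,0,0,0]
    - [0,0,0,0,0,0]
    - [0,0,0,0,0,0]
    - [0,0,0,0,0,0]

```text
time_s: 4.68
tcp_pos: [0.5234, 0.2019, 0.1947]
eef_rot: [180.0, -0.0, -77.5]
contact_force: [-0.5, -0.2, 0.0]
gripper_width: 0.0119
```

```bash
python3 - <<'E'
from h import *
delta([.5232,.2017,.195],-77.5,1)
E
```

```text
t 4.6833 tcp [0.5234 0.2019 0.1947] [ 1.7999e+02 -2.0000e-02 -7.7480e+01] F [-0.5 -0.2  0. ] M [ 0.18 -0.06  0.03] w 0.0119
d [-0.0002 -0.0002  0.0003] w [ 0.0004 -0.     -0.0003] per row [-0.0002 -0.0002  0.0003]
```

Request:
carry_out:
  plan:
    - [0,0,0,0,0,0]
    - [0,0,0,0,0,0]
    - [0,0,0,0,0,0]
    - [0,0,0.002,0,0,0]
    - [0,0,0.001,0,0,0]
    - [0,0,0,0,0,0]
  force: 60

```text
time_s: 5.18
tcp_pos: [0.5226, 0.2017, 0.1968]
eef_rot: [179.9, -0.0, -77.5]
contact_force: [-0.9, 0.2, -2.2]
gripper_width: 0.0116
```

```bash
python3 - <<'E'
from h import *
delta([.5232,.2017,.1965],-77.5,1)
E
```

```text
t 5.1833 tcp [0.5226 0.2017 0.1968] [ 1.7987e+02 -3.0000e-02 -7.7510e+01] F [-0.9  0.2 -2.2] M [ 0.16  0.01 -0.01] w 0.0116
d [ 0.0006  0.     -0.0003] w [ 0.0009 -0.0021  0.0002] per row [ 0.0006  0.     -0.0003]
```

Request:
carry_out:
  plan:
    - [0.0005,0,0.0015,0,0,0]
    - [0,0,0,0,0,0]
    - [0,0,0,0,0,0]

```text
time_s: 5.43
tcp_pos: [0.5227, 0.2016, 0.1979]
eef_rot: [179.8, -0.0, -77.5]
contact_force: [-0.3, 0.4, -3.4]
gripper_width: 0.0116
```

```bash
python3 - <<'E'
from h import *
delta([.5232,.2017,.1965],-77.5,1)
E
```

```text
t 5.4333 tcp [0.5227 0.2016 0.1979] [ 1.798e+02 -3.000e-02 -7.753e+01] F [-0.3  0.4 -3.4] M [0.16 0.03 0.03] w 0.0116
d [ 0.0005  0.0001 -0.0014] w [ 0.0012 -0.0033  0.0005] per row [ 0.0005  0.0001 -0.0014]
```

Request:
carry_out:
  plan:
    - [0.002,0.0005,-0.0005,0.0012,-0.0033,0]
    - [0.001,0.0002,0,0,0,0]
    - [0,0,0,0,0,0]

```text
time_s: 5.68
tcp_pos: [0.5254, 0.2021, 0.1971]
eef_rot: [180.0, -0.0, -77.5]
contact_force: [-0.5, -0.5, -2.1]
gripper_width: 0.0119
```

```bash
python3 - <<'E'
from h import *
delta([.5232,.2017,.1965],-77.5,1)
E
```

```text
t 5.6833 tcp [0.5254 0.2021 0.1971] [ 1.7996e+02 -1.0000e-02 -7.7540e+01] F [-0.5 -0.5 -2.1] M [ 0.17  0.24 -0.02] w 0.0119
d [-0.0022 -0.0004 -0.0006] w [ 0.0003 -0.0007  0.0007] per row [-0.0022 -0.0004 -0.0006]
```

Request:
carry_out:
  plan:
    - [0.002,0.0005,0.0008,0,0,0]
    - [0,0,0,0,0,0]
    - [0,0,0,0,0,0]

```text
time_s: 5.93
tcp_pos: [0.5259, 0.202, 0.1969]
eef_rot: [179.7, -0.0, -77.6]
contact_force: [-2.8, 0.4, -0.8]
gripper_width: 0.0113
```

```bash
python3 - <<'E'
from h import *
delta([.5232,.2017,.1965],-77.5,1)
E
```

```text
t 5.9333 tcp [0.5259 0.202  0.1969] [ 1.7972e+02 -4.0000e-02 -7.7590e+01] F [-2.8  0.4 -0.8] M [ 0.09  1.   -0.09] w 0.0113
d [-0.0027 -0.0003 -0.0004] w [ 0.0018 -0.0046  0.0015] per row [-0.0027 -0.0003 -0.0004]
```

Request:
carry_out:
  plan:
    - [0.003,0.0007,0.001,0.001,-0.003,0]
    - [0.003,0.0007,0,0,0,0]
    - [0.001,0.0002,0,0,0,0]

```text
time_s: 6.18
tcp_pos: [0.5315, 0.203, 0.1972]
eef_rot: [179.7, -0.0, -77.6]
contact_force: [-6.5, 0.4, 0.1]
gripper_width: 0.0117
```

```bash
python3 - <<'E'
from h import *
delta([.5232,.2017,.1965],-77.5,1)
E
```

```text
t 6.1833 tcp [0.5315 0.203  0.1972] [ 1.797e+02 -4.000e-02 -7.762e+01] F [-6.5  0.4  0.1] M [ 0.26  2.08 -0.18] w 0.0117
d [-0.0083 -0.0013 -0.0007] w [ 0.0019 -0.005   0.0021] per row [-0.0083 -0.0013 -0.0007]
```

```bash
python3 - <<'E'
from h import *
im=r.capture('wrist')[:,:,::-1];cv2.imwrite('pics/w5c.png',cv2.resize(im[120:290,180:440],None,fx=3,fy=3,interpolation=2))
im=r.capture('side')[:,:,::-1];cv2.imwrite('pics/s5c.png',cv2.resize(im[180:320,230:390],None,fx=4.2,fy=4.2,interpolation=2))
delta([.5232,.2017,.1965],-77.5,1)
E
```

```text
t 6.2833 tcp [0.5314 0.203  0.1973] [ 1.797e+02 -4.000e-02 -7.763e+01] F [-6.9 -0.  -0.2] M [ 0.19  2.13 -0.27] w 0.0118
d [-0.0082 -0.0013 -0.0008] w [ 0.0019 -0.005   0.0022] per row [-0.0082 -0.0013 -0.0008]
```

View pics/w5c.png

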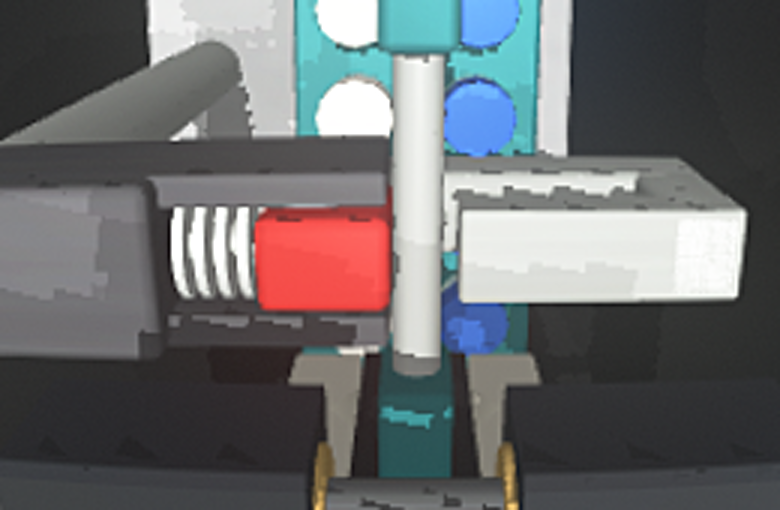

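View pics/s5c.png

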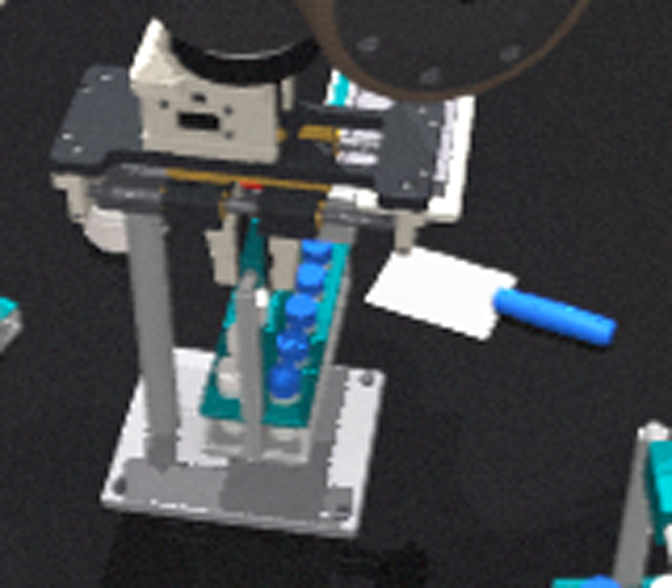

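Request:
carry_out:
  plan:
    - [0.0003,0.0001,0.003,0,0,0]
    - [0.0003,0.0001,0.003,0,0,0]
    - [0.0003,0.0001,0.001,0,0,0]

```text
time_s: 6.53
tcp_pos: [0.5296, 0.2022, 0.2019]
eef_rot: [179.3, -0.1, -77.7]
contact_force: [-5.0, 0.6, -5.6]
gripper_width: 0.012
```

```bash
python3 - <<'E'
from h import *
delta([.5314,.203,.24],-77.5,1)
im=r.capture('wrist')[:,:,::-1];cv2.imwrite('pics/w6c.png',cv2.resize(im[120:290,180:440],None,fx=3,fy=3,interpolation=2))
E
```

```text
t 6.5333 tcp [0.5296 0.2022 0.2019] [ 1.7926e+02 -1.0000e-01 -7.7720e+01] F [-5.   0.6 -5.6] M [ 0.32  1.75 -0.18] w 0.012
d [0.0018 0.0008 0.0381] w [ 0.0044 -0.0122  0.0038] per row [0.0018 0.0008 0.0381]
```

View pics/w6c.png

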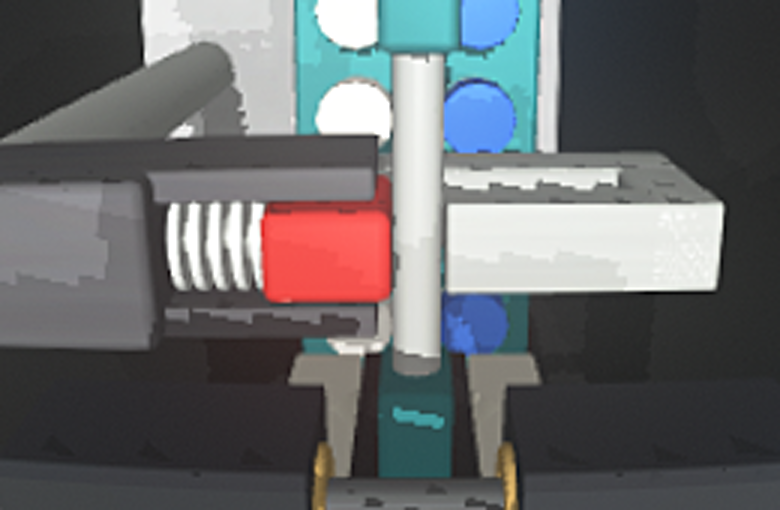

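Request:
carry_out:
  plan:
    - [0.003,0.0008,0,0,0,0]
    - [0.0006,0.0001,0,0,0,0]

```text
time_s: 6.75
tcp_pos: [0.5317, 0.2025, 0.2013]
eef_rot: [179.0, -0.1, -77.8]
contact_force: [-6.1, -0.8, 0.2]
gripper_width: 0.0114
```

```bash
python3 - <<'E'
from h import *
delta([.5310,.203,.24],-77.5,1)
E
```

```text
t 6.75 tcp [0.5317 0.2025 0.2013] [ 1.7904e+02 -1.3000e-01 -7.7750e+01] F [-6.1 -0.8  0.2] M [ 0.17  2.43 -0.27] w 0.0114
d [-0.0007  0.0005  0.0387] w [ 0.0058 -0.0159  0.0045] per row [-0.0007  0.0005  0.0387]
```

Request:
carry_out:
  plan:
    - [0.001,0.0003,0.003,0.001,-0.003,0.001]
    - [0.0012,0.0003,0.004,0.001,-0.003,0.001]
    - [0.0012,0.0003,0.003,0.001,-0.003,0.001]

```text
time_s: 7.0
tcp_pos: [0.5315, 0.2017, 0.208]
eef_rot: [179.0, -0.2, -77.7]
contact_force: [-5.2, -1.4, -5.8]
gripper_width: 0.0114
```

```bash
python3 - <<'E'
from h import *
delta([.5310,.203,.24],-77.5,1)
E
```

```text
t 7.0 tcp [0.5315 0.2017 0.208 ] [ 1.79e+02 -1.60e-01 -7.77e+01] F [-5.2 -1.4 -5.8] M [ 0.05  2.   -0.24] w 0.0114
d [-0.0005  0.0013  0.032 ] w [ 0.0065 -0.0164  0.0034] per row [-0.0005  0.0013  0.032 ]
```

Request:
carry_out:
  plan:
    - [0.001,0.0006,0.004,0.001,-0.004,0.001]
    - [0.001,0.0006,0.005,0.001,-0.004,0.001]
    - [0.001,0.0006,0.004,0.001,-0.004,0.001]

```text
time_s: 7.25
tcp_pos: [0.531, 0.2016, 0.2177]
eef_rot: [179.1, -0.3, -77.6]
contact_force: [-4.4, 0.1, -2.3]
gripper_width: 0.0114
```

```bash
python3 - <<'E'
from h import *
delta([.5310,.203,.24],-77.5,1)
E
```

```text
t 7.25 tcp [0.531  0.2016 0.2177] [179.12  -0.26 -77.64] F [-4.4  0.1 -2.3] M [-0.02  1.78 -0.26] w 0.0114
d [0.     0.0014 0.0223] w [ 0.0078 -0.014   0.0025] per row [0.     0.0014 0.0223]
```

Request:
carry_out:
  plan:
    - [0.0006,0.0004,0.005,0.001,-0.002,0]
    - [0.0003,0.0004,0.005,0.001,-0.002,0]
    - [0,0,0.005,0.001,-0.002,0]
    - [0,0,0.004,0,0,0]
    - [0,0,0,0,0,0]

```text
time_s: 7.67
tcp_pos: [0.5355, 0.2035, 0.2403]
eef_rot: [179.9, -0.1, -77.6]
contact_force: [-0.1, -0.4, -1.9]
gripper_width: 0.0115
```

```bash
python3 - <<'E'
from h import *
delta([.5310,.203,.24],-77.5,1)
st=r.get_state();np.save('st7.npy',np.r_[st['tcp_pos'],st['eef_rot']])
im=r.capture('wrist')[:,:,::-1];cv2.imwrite('pics/w7.png',im)
im=r.capture('side')[:,:,::-1];cv2.imwrite('pics/s7c.png',cv2.resize(im[180:320,230:390],None,fx=4.2,fy=4.2,interpolation=2))
E
```

```text
t 7.6667 tcp [0.5355 0.2035 0.2403] [ 1.7993e+02 -1.2000e-01 -7.7580e+01] F [-0.1 -0.4 -1.9] M [ 0.24 -0.   -0.  ] w 0.0115
d [-0.0045 -0.0005 -0.0003] w [ 0.0023 -0.0007  0.0015] per row [-0.0045 -0.0005 -0.0003]
```

View pics/w7.png

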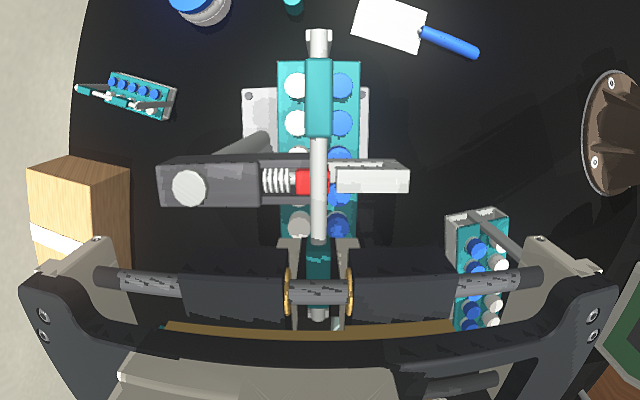

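View pics/s7c.png

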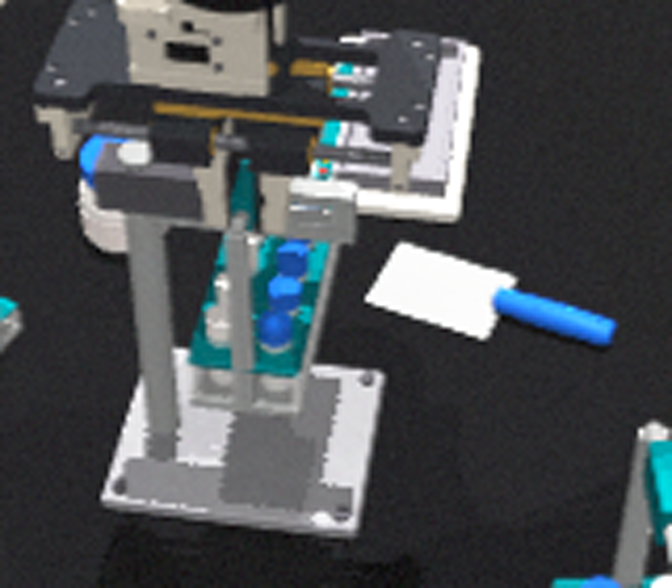

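Request:
carry_out:
  plan:
    - [-0.006,-0.0013,0,0.0023,-0.0007,0.0015]
    - [-0.011,-0.0024,0,0,0,0]
    - [-0.014,-0.003,0,0,0,0]
    - [-0.014,-0.003,0,0,0,0]
    - [-0.011,-0.0024,0,0,0,0]

```text
time_s: 8.18
tcp_pos: [0.4754, 0.1898, 0.2369]
eef_rot: [179.8, -0.1, -77.6]
contact_force: [0.5, 0.7, -3.1]
gripper_width: 0.0115
```

```bash
python3 - <<'E'
from h import *
delta([.5355-.127,.2035-.028,.24],-77.5,5)
E
```

```text
t 8.1833 tcp [0.4754 0.1898 0.2369] [ 1.7976e+02 -7.0000e-02 -7.7600e+01] F [ 0.5  0.7 -3.1] M [0.2  0.07 0.  ] w 0.0115
d [-0.0669 -0.0143  0.0031] w [ 0.0021 -0.0038  0.0017] per row [-0.0134 -0.0029  0.0006]
```

Request:
carry_out:
  plan:
    - [-0.011,-0.0024,0.001,0.002,-0.004,0.0017]
    - [-0.014,-0.003,0.001,0,0,0]
    - [-0.014,-0.003,0.001,0,0,0]
    - [-0.014,-0.003,0.001,0,0,0]
    - [-0.014,-0.003,0.001,0,0,0]
    - [-0.006,-0.0015,0,0,0,0]
    - [0,0,0,0,0,0]

```text
time_s: 8.77
tcp_pos: [0.3917, 0.1695, 0.2411]
eef_rot: [180.0, 0.1, -77.4]
contact_force: [-0.2, 0.8, -3.1]
gripper_width: 0.0115
```

```bash
python3 - <<'E'
from h import *
delta([.568,-.114,.24],-76.5,12)
im=r.capture('scene')[:,:,::-1];cv2.imwrite('pics/sc8c.png',cv2.resize(im[120:280,210:450],None,fx=3.3,fy=3.3,interpolation=2))
st=r.get_state();np.save('st8.npy',np.r_[st['tcp_pos'],st['eef_rot']])
im=r.capture('wrist')[:,:,::-1];cv2.imwrite('pics/w8.png',im)
E
```

```text
t 8.7667 tcp [0.3917 0.1695 0.2411] [ 1.800e+02  8.000e-02 -7.742e+01] F [-0.2  0.8 -3.1] M [0.26 0.09 0.  ] w 0.0115
d [ 0.1763 -0.2835 -0.0011] w [-0.0013 -0.0004  0.016 ] per row [ 0.0147 -0.0236 -0.0001]
```

View pics/sc8c.png

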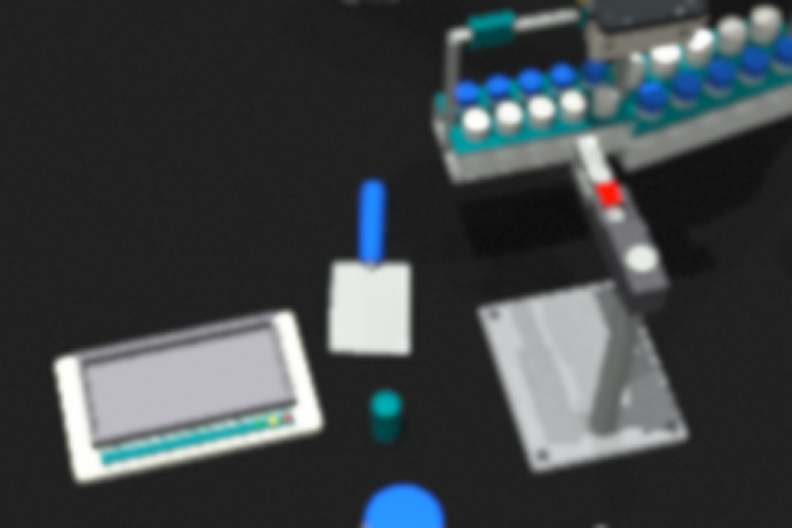

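View pics/w8.png

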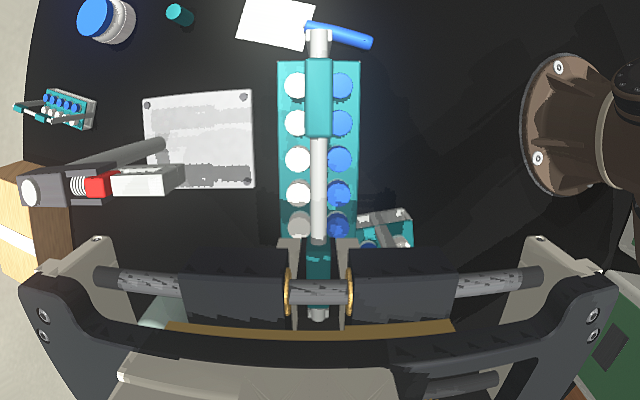

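Request:
carry_out:
  plan:
    - [0.003,-0.012,0,0,0,0]
    - [0.005,-0.022,0.001,0,0,0.003]
    - [0.007,-0.026,0.001,0,0,0.003]
    - [0.009,-0.026,0.001,0,0,0.003]
    - [0.012,-0.026,0.001,0,0,0.003]
    - [0.015,-0.022,0,0,0,0.003]
    - [0.01,-0.012,0,0,0,0]
    - [0,0,0,0,0,0]
    - [0,0,0,0,0,0]

```text
time_s: 9.62
tcp_pos: [0.4624, 0.0187, 0.2443]
eef_rot: [-180.0, -0.0, -76.4]
contact_force: [0.5, 0.2, -2.9]
gripper_width: 0.0117
```

```bash
python3 - <<'E'
from h import *
delta([.568,-.114,.24],-76.5,12)
st=r.get_state();np.save('st9.npy',np.r_[st['tcp_pos'],st['eef_rot']])
im=r.capture('wrist')[:,:,::-1];cv2.imwrite('pics/w9.png',im)
E
```

```text
t 9.6167 tcp [0.4624 0.0187 0.2443] [-1.7997e+02 -2.0000e-02 -7.6380e+01] F [ 0.5  0.2 -2.9] M [0.14 0.08 0.01] w 0.0117
d [ 0.1056 -0.1327 -0.0043] w [ 0.0003  0.0006 -0.0021] per row [ 0.0088 -0.0111 -0.0004]
```

View pics/w9.png

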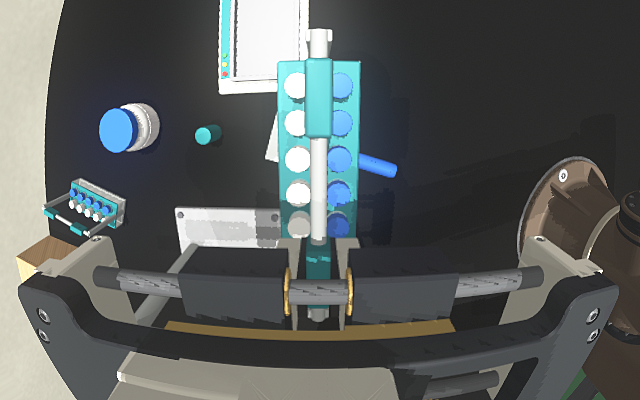

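Request:
carry_out:
  plan:
    - [0,-0.012,0,0,0,0]
    - [0,-0.022,0,0,0,0]
    - [0,-0.026,0,0,0,0]
    - [0,-0.022,0,0,0,0]
    - [0,-0.012,0,0,0,0]
    - [0,0,0,0,0,0]
    - [0,0,0,0,0,0]

```text
time_s: 10.25
tcp_pos: [0.4629, -0.0741, 0.243]
eef_rot: [179.9, -0.0, -76.0]
contact_force: [-0.2, -0.3, -3.5]
gripper_width: 0.0113
```

```bash
python3 - <<'E'
from h import *
delta([.568,-.114,.24],-76.5,12)
st=r.get_state();np.save('st10.npy',np.r_[st['tcp_pos'],st['eef_rot']])
im=r.capture('wrist')[:,:,::-1];cv2.imwrite('pics/w10.png',im)
cv2.imwrite('pics/w10c.png',cv2.resize(im[20:240,180:380],None,fx=2.7,fy=2.7,interpolation=2))
E
```

```text
t 10.25 tcp [ 0.4629 -0.0741  0.243 ] [ 1.7992e+02 -1.0000e-02 -7.5960e+01] F [-0.2 -0.3 -3.5] M [ 0.22 -0.02  0.04] w 0.0113
d [ 0.1051 -0.0399 -0.003 ] w [ 0.0005 -0.0013 -0.0093] per row [ 0.0088 -0.0033 -0.0002]
```

View pics/w10.png

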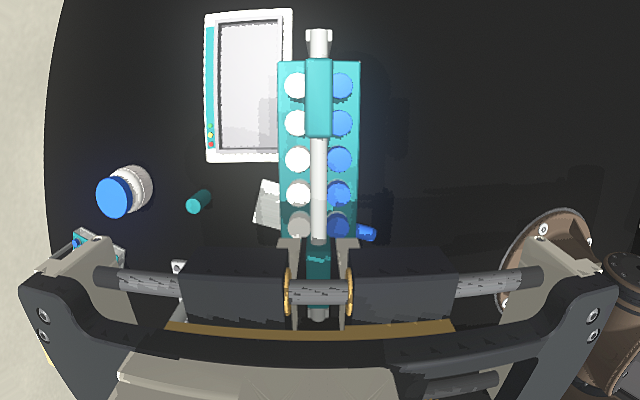

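View pics/w10c.png

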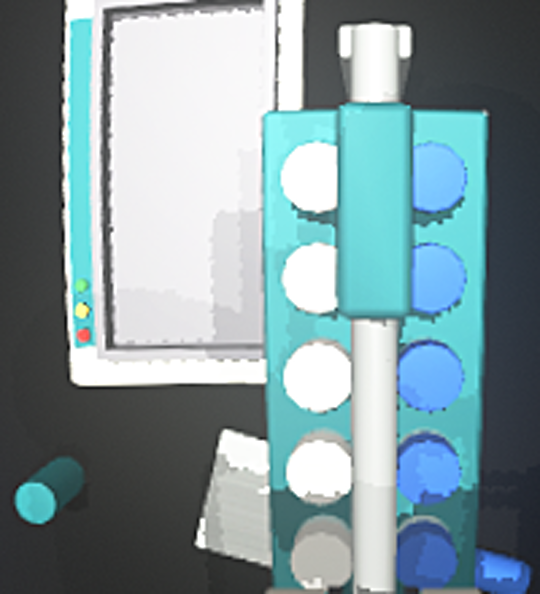

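```bash
python3 - <<'E'
import cv2
im=cv2.imread('pics/w10.png')
cv2.imwrite('pics/w10d.png',cv2.resize(im[0:120,195:300],None,fx=5,fy=5,interpolation=0))
cv2.imwrite('pics/w10e.png',cv2.resize(im[80:175,195:300],None,fx=5,fy=5,interpolation=0))
E
```

```text
(no output)
```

View pics/w10d.png

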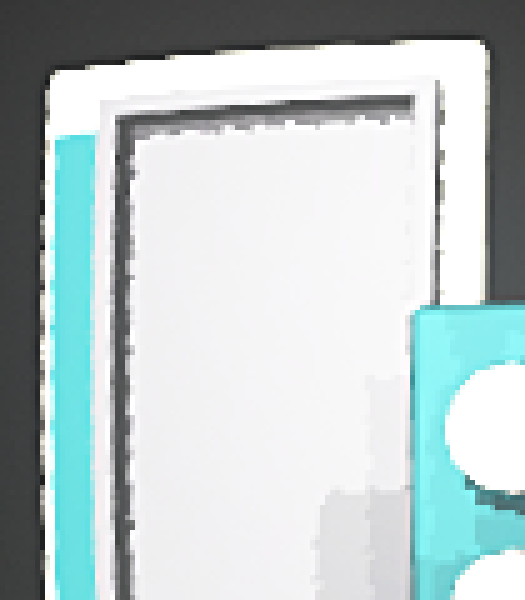

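View pics/w10e.png

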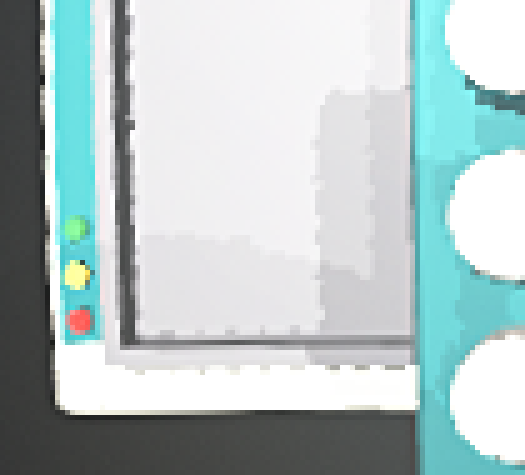

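```bash
python3 - <<'E'
from h import *
s=np.load('st10.npy');st=dict(tcp_pos=s[:3],eef_rot=s[3:]);c=cam('wrist',st)
D=lambda u,v:(u/5+195-.4,v/5-.4)
E_=lambda u,v:(u/5+195-.4,v/5+80-.4)
def P(n,p,z):
    X=onz(c,*p,z);print(n,X.round(4));return X
a=P('rimTL',D(117,115),.03);b=P('rimTR',D(415,96),.03);d=P('rimBL',E_(121,346),.03)
print('len',np.linalg.norm(a-b),np.linalg.norm(a-d),'yaw',np.degrees(np.arctan2(-(d-a)[0],(d-a)[1])),np.degrees(np.arctan2((a-b)[1],(a-b)[0])))
print('centre',(b+d)/2)
a=P('flTL',D(133,136),.017);d=P('flBL',E_(133,334),.017);print(np.linalg.norm(a-d),np.degrees(np.arctan2(-(d-a)[0],(d-a)[1])))
th=np.radians(np.degrees(np.arctan2(-(d-a)[0],(d-a)[1])));ex=np.array([np.cos(th),np.sin(th),0])
print('centre via floor',(a+d)/2-.037*ex)
for n,p in dict(baseTL=D(47,70),baseTR=D(490,40),baseBL=E_(57,412)).items():P(n,p,.012)
A=P('baseTR',D(490,40),.012);B=P('baseBL',E_(57,412),.012);print('centre base',(A+B)/2)
# carrier
zb=s[2]+.0193
a=P('body TL',(278,61.5),zb-.1);b=P('body TR',(360,61.5),zb-.1);d=P('BL',(279.5,237),zb-.1);
print(np.linalg.norm(a-b),np.linalg.norm(a-d)); print('yaw',np.degrees(np.arctan2(-(d-a)[0],(d-a)[1])), 'ctr',(b+d)/2)
a=P('gripR tl',(305,58),zb+.011);b=P('tr',(332.5,58),zb+.011);d=P('bl',(305.5,137),zb+.011);e=P('br',(331.5,138),zb+.011);m=(a+b+d+e)/4;print(m)
th=np.radians(s[5]+90);ey=np.array([-np.sin(th),np.cos(th),0]);print('bar ctr',m+.043*ey,'expected',s[:3]-.043*ey)
E
```

```text
rimTL [ 0.6276 -0.2277  0.03  ]
rimTR [ 0.5557 -0.2441  0.03  ]
rimBL [ 0.5912 -0.0727  0.03  ]
len 0.07375980770491207 0.1592502583688774 yaw 13.2277685912631 12.865459693423176
centre [ 0.5734353  -0.15840867  0.03      ]
flTL [ 0.6268 -0.2253  0.017 ]
flBL [ 0.5922 -0.0736  0.017 ]
0.15555070534993076 12.84327184568235
centre via floor [ 0.57345677 -0.15765194  0.017     ]
baseTL [ 0.6575 -0.2414  0.012 ]
baseTR [ 0.5447 -0.2671  0.012 ]
baseBL [ 0.6112 -0.0473  0.012 ]
baseTR [ 0.5447 -0.2671  0.012 ]
baseBL [ 0.6112 -0.0473  0.012 ]
centre base [ 0.57791711 -0.15722223  0.012     ]
body TL [ 0.5215 -0.1788  0.1623]
body TR [ 0.4613 -0.1939  0.1623]
BL [ 0.4892 -0.0392  0.1623]
0.06205788839335857 0.1432657950203234
yaw 13.028206116612582 ctr [ 0.4752745  -0.11654716  0.16226506]
gripR tl [ 0.494  -0.1713  0.2733]
tr [ 0.4832 -0.174   0.2733]
bl [ 0.486  -0.1396  0.2733]
br [ 0.4754 -0.1417  0.2733]
[ 0.48465445 -0.15666801  0.27326506]
bar ctr [ 0.47422598 -0.11495174  0.27326506] expected [ 0.47336641 -0.11579161  0.24296506]
```

Request:
carry_out:
  plan:
    - [0.01,-0.0045,0,0,0,-0.004]
    - [0.018,-0.008,-0.005,0,0,-0.004]
    - [0.022,-0.009,-0.008,0,0,-0.004]
    - [0.022,-0.009,-0.008,0,0,-0.004]
    - [0.018,-0.008,-0.008,0,0,0]
    - [0.01,-0.004,-0.006,0,0,0]
    - [0,0,0,0,0,0]
    - [0,0,0,0,0,0]

```text
time_s: 10.97
tcp_pos: [0.5715, -0.1114, 0.2063]
eef_rot: [-179.9, 0.0, -76.3]
contact_force: [-1.2, -0.2, -2.5]
gripper_width: 0.0116
```

```bash
python3 - <<'E'
from h import *
delta([.563,-.1164,.165],-76.9,4)
E
```

```text
t 10.9667 tcp [ 0.5715 -0.1114  0.2063] [-179.88    0.    -76.33] F [-1.2 -0.2 -2.5] M [ 0.17  0.07 -0.02] w 0.0116
d [-0.0085 -0.005  -0.0413] w [-0.0006  0.002  -0.01  ] per row [-0.0021 -0.0013 -0.0103]
```

Request:
carry_out:
  plan:
    - [-0.0085,-0.005,-0.008,-0.0006,0.002,-0.01]
    - [0,0,-0.012,0,0,0]
    - [0,0,-0.012,0,0,0]
    - [0,0,-0.006,0,0,0]
    - [0,0,0,0,0,0]
    - [0,0,0,0,0,0]

```text
time_s: 11.47
tcp_pos: [0.5616, -0.113, 0.1693]
eef_rot: [-179.9, -0.0, -76.7]
contact_force: [0.1, -0.0, -2.4]
gripper_width: 0.0113
```

```bash
python3 - <<'E'
from h import *
delta([.563,-.1164,.165],-76.9,4)
E
```

```text
t 11.4667 tcp [ 0.5616 -0.113   0.1693] [-1.7989e+02 -1.0000e-02 -7.6700e+01] F [ 0.1 -0.  -2.4] M [ 0.19 -0.03  0.  ] w 0.0113
d [ 0.0014 -0.0034 -0.0043] w [-0.0002  0.0018 -0.0035] per row [ 0.0004 -0.0009 -0.0011]
```

Request:
carry_out:
  plan:
    - [0.0014,-0.0034,-0.002,-0.0002,0.0018,-0.0035]
    - [0,0,0,0,0,0]
    - [0,0,0,0,0,0]

```text
time_s: 11.72
tcp_pos: [0.564, -0.1161, 0.1695]
eef_rot: [-179.8, -0.0, -76.8]
contact_force: [0.1, -0.3, -2.5]
gripper_width: 0.0118
```

```bash
python3 - <<'E'
from h import *
delta([.563,-.1164,.165],-76.9,4)
st=r.get_state();np.save('st11.npy',np.r_[st['tcp_pos'],st['eef_rot']])
im=r.capture('wrist')[:,:,::-1];cv2.imwrite('pics/w11.png',im)
im=r.capture('side')[:,:,::-1];cv2.imwrite('pics/s11.png',im);cv2.imwrite('pics/s11c.png',cv2.resize(im[120:250,270:380],None,fx=4.5,fy=4.5,interpolation=2))
im=r.capture('scene')[:,:,::-1];cv2.imwrite('pics/sc11.png',im);cv2.imwrite('pics/sc11c.png',cv2.resize(im[150:290,200:340],None,fx=4.2,fy=4.2,interpolation=2))
E
```

```text
t 11.7167 tcp [ 0.564  -0.1161  0.1695] [-1.7983e+02 -4.0000e-02 -7.6850e+01] F [ 0.1 -0.3 -2.5] M [ 0.17 -0.02 -0.03] w 0.0118
d [-0.001  -0.0003 -0.0045] w [ 0.      0.003  -0.0009] per row [-0.0002 -0.0001 -0.0011]
```

View pics/w11.png

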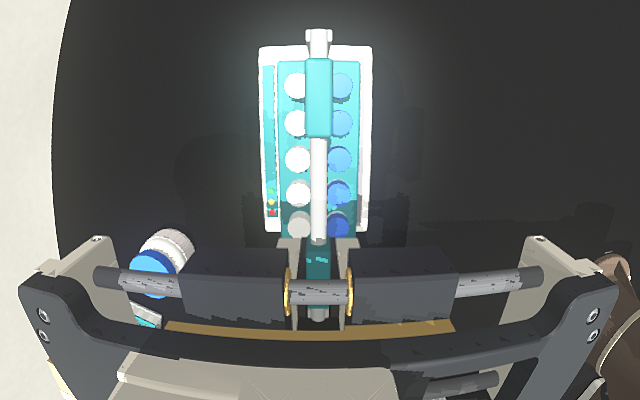

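View pics/s11c.png

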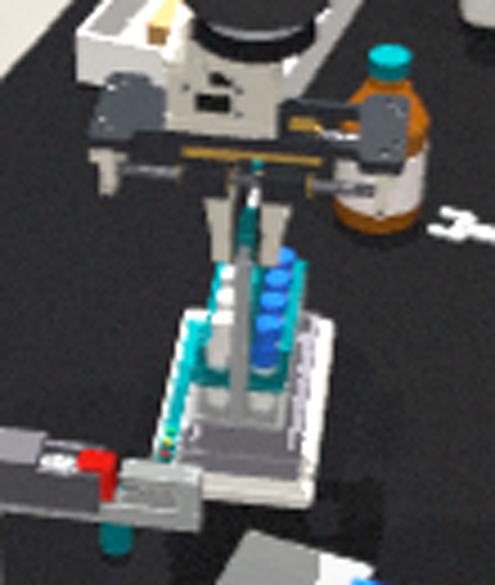

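View pics/sc11c.png

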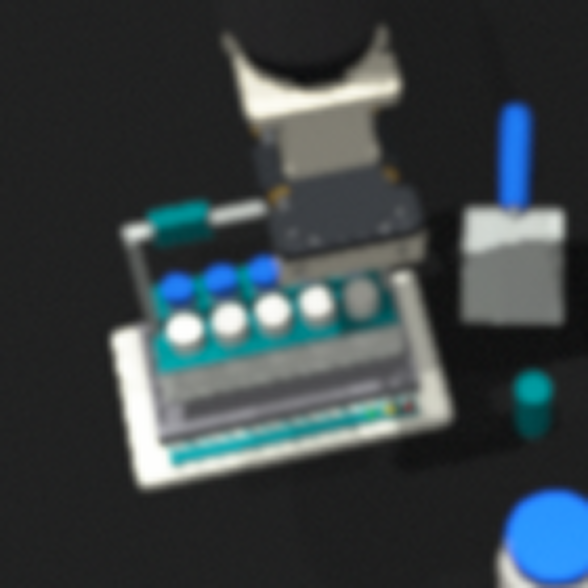

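```bash
python3 - <<'E'
from h import *
s=np.load('st11.npy');st=dict(tcp_pos=s[:3],eef_rot=s[3:]);c=cam('wrist',st)
im=cv2.imread('pics/w11.png');cv2.imwrite('pics/w11c.png',cv2.resize(im[30:245,245:385],None,fx=4,fy=2.7,interpolation=0))
print([onz(c,*p,.012).round(4) for p in [(260,47),(371,46),(369,231),(264,232)]], np.mean([onz(c,*p,.012) for p in [(260,47),(371,46),(369,231),(264,232)]],0))
zb=s[2]+.0193
q=[onz(c,*p,zb-.1).round(4) for p in [(281,60.5),(357.5,60.5)]];print(q,(q[0]+q[1])/2)
th=np.radians(13.1);ey=np.array([-np.sin(th),np.cos(th),0]);print('body ctr from end (72mm/75mm)',(q[0]+q[1])/2+.072*ey,(q[0]+q[1])/2+.075*ey)
E
```

```text
[array([ 0.655 , -0.2411,  0.012 ]), array([ 0.5465, -0.2672,  0.012 ]), array([ 0.4973, -0.0744,  0.012 ]), array([ 0.6118, -0.0462,  0.012 ])] [ 0.57763734 -0.15723324  0.012     ]
[array([ 0.6192, -0.2228,  0.0888]), array([ 0.5629, -0.236 ,  0.0888])] [ 0.59105 -0.2294   0.0888 ]
body ctr from end (72mm/75mm) [ 0.57473111 -0.15927373  0.0888    ] [ 0.57405115 -0.1563518   0.0888    ]
```

View pics/w11c.png

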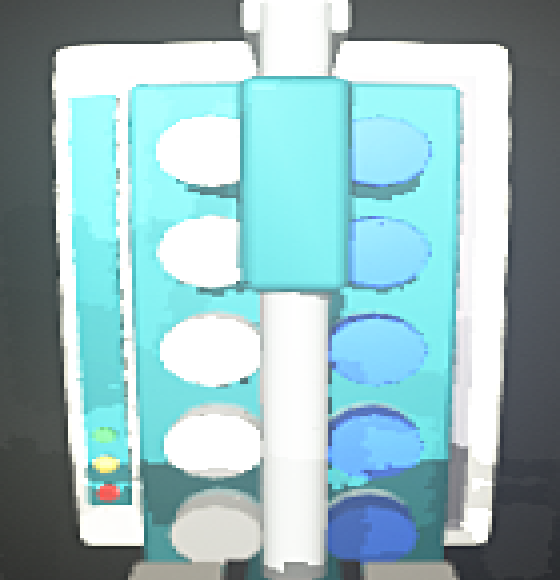

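Request:
carry_out:
  plan:
    - [-0.001,-0.0003,-0.004,0,0.003,-0.0009]
    - [0,0,-0.006,0,0,0]
    - [0,0,-0.004,0,0,0]
    - [0,0,0,0,0,0]

```text
time_s: 12.2
tcp_pos: [0.5627, -0.1164, 0.1541]
eef_rot: [180.0, 0.0, -76.9]
contact_force: [0.5, 0.7, -2.8]
gripper_width: 0.0113
```

```bash
python3 - <<'E'
from h import *
delta([.563,-.1164,.1377],-76.9,4)
E
```

```text
t 12.2 tcp [ 0.5627 -0.1164  0.1541] [ 1.800e+02  2.000e-02 -7.693e+01] F [ 0.5  0.7 -2.8] M [ 0.16  0.04 -0.03] w 0.0113
d [ 0.0003  0.     -0.0164] w [-0.0003 -0.0001  0.0006] per row [ 0.0001  0.     -0.0041]
```

Well aligned; the foot is about 3 mm above the rim. Lowering into the tray in small steps.

Request:
carry_out:
  plan:
    - [0.0002,0,-0.004,0,0,0]
    - [0,0,-0.004,0,0,0]
    - [0,0,-0.003,0,0,0]
    - [0,0,0,0,0,0]

```text
time_s: 12.53
tcp_pos: [0.5625, -0.1165, 0.1411]
eef_rot: [179.9, 0.0, -76.9]
contact_force: [-0.1, -0.5, -2.0]
gripper_width: 0.0114
```

```bash
python3 - <<'E'
from h import *
delta([.563,-.1164,.1377],-76.9,4)
E
```

```text
t 12.5333 tcp [ 0.5625 -0.1165  0.1411] [ 1.7991e+02  3.0000e-02 -7.6940e+01] F [-0.1 -0.5 -2. ] M [0.21 0.03 0.06] w 0.0114
d [ 0.0005  0.0001 -0.0034] w [-0.0001 -0.0016  0.0006] per row [ 0.0001  0.     -0.0008]
```

Request:
carry_out:
  plan:
    - [0.0003,0,-0.0015,0,-0.001,0]
    - [0,0,-0.0015,0,0,0]
    - [0,0,0,0,0,0]

```text
time_s: 12.78
tcp_pos: [0.5631, -0.1166, 0.1379]
eef_rot: [180.0, -0.0, -76.9]
contact_force: [0.5, -0.3, -1.7]
gripper_width: 0.0113
```

```bash
python3 - <<'E'
from h import *
delta([.563,-.1164,.1377],-76.9,4)
E
```

```text
t 12.7833 tcp [ 0.5631 -0.1166  0.1379] [ 1.7999e+02 -1.0000e-02 -7.6920e+01] F [ 0.5 -0.3 -1.7] M [-0.19 -0.02 -0.01] w 0.0113
d [-0.0001  0.0002 -0.0002] w [ 0.0002 -0.0002  0.0003] per row [-0.      0.     -0.0001]
```

Request:
carry_out:
  plan:
    - [0,0,-0.0015,0,0,0]
    - [0,0,0,0,0,0]

```text
time_s: 12.95
tcp_pos: [0.564, -0.1165, 0.1382]
eef_rot: [-179.9, -0.1, -76.9]
contact_force: [0.4, 0.4, -2.4]
gripper_width: 0.0116
```

```bash
python3 - <<'E'
from h import *
delta([.563,-.1164,.1377],-76.9,4)
im=r.capture('side')[:,:,::-1];cv2.imwrite('pics/s12c.png',cv2.resize(im[120:250,270:380],None,fx=4.5,fy=4.5,interpolation=2))
im=r.capture('scene')[:,:,::-1];cv2.imwrite('pics/sc12c.png',cv2.resize(im[150:290,200:340],None,fx=4.2,fy=4.2,interpolation=2))
E
```

```text
t 12.95 tcp [ 0.564  -0.1165  0.1382] [-1.799e+02 -6.000e-02 -7.687e+01] F [ 0.4  0.4 -2.4] M [0.22 0.05 0.  ] w 0.0116
d [-0.001   0.0001 -0.0005] w [ 0.0007  0.002  -0.0005] per row [-0.0002  0.     -0.0001]
```

View pics/s12c.png

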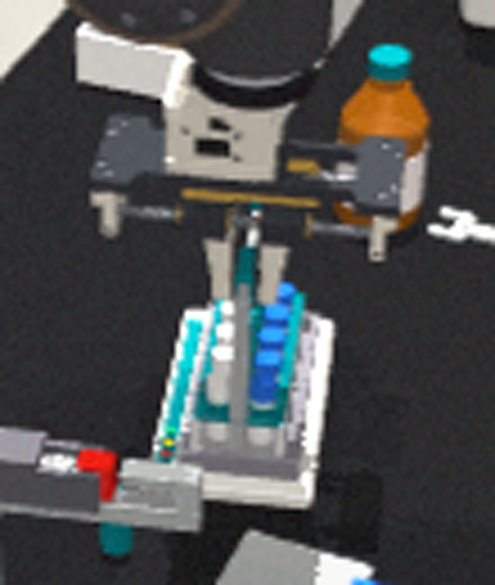

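View pics/sc12c.png

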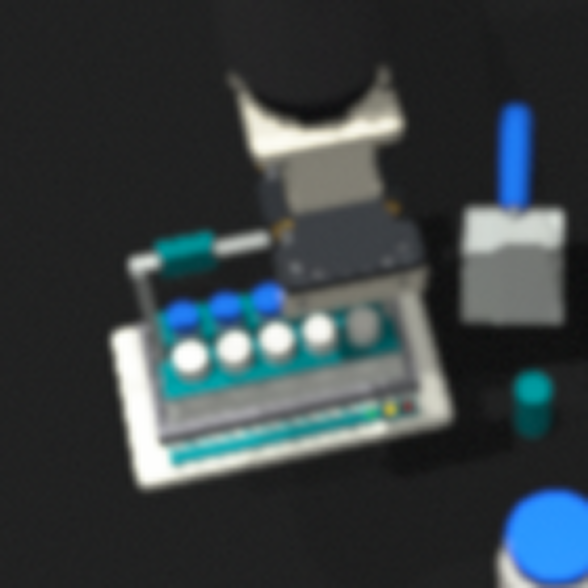

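Request:
carry_out:
  plan:
    - [-0.0008,0,-0.0015,0.0005,0.001,0]
    - [0,0,-0.001,0,0,0]
    - [0,0,0,0,0,0]

```text
time_s: 13.3
tcp_pos: [0.5643, -0.1164, 0.1379]
eef_rot: [-179.8, -0.1, -76.8]
contact_force: [-1.2, -0.2, -2.1]
gripper_width: 0.0118
```

```bash
python3 - <<'E'
from h import *
delta([.563,-.1164,.1377],-76.9,4)
E
```

```text
t 13.3 tcp [ 0.5643 -0.1164  0.1379] [-1.7978e+02 -8.0000e-02 -7.6810e+01] F [-1.2 -0.2 -2.1] M [-0.06  0.14 -0.04] w 0.0118
d [-0.0013  0.     -0.0002] w [ 0.0005  0.004  -0.0015] per row [-0.0003  0.     -0.    ]
```

Request:
carry_out:
  plan:
    - [-0.0012,0,-0.002,0.0005,0.004,0]
    - [0,0,-0.002,0,0,0]
    - [0,0,0,0,0,0]

```text
time_s: 13.55
tcp_pos: [0.5651, -0.1161, 0.1383]
eef_rot: [-179.7, -0.1, -76.7]
contact_force: [-0.4, 0.2, -2.7]
gripper_width: 0.011
```

```bash
python3 - <<'E'
from h import *
delta([.563,-.1164,.1377],-76.9,4)
E
```

```text
t 13.55 tcp [ 0.5651 -0.1161  0.1383] [-1.797e+02 -1.000e-01 -7.670e+01] F [-0.4  0.2 -2.7] M [ 0.26  0.07 -0.  ] w 0.011
d [-0.0021 -0.0003 -0.0006] w [ 0.0006  0.0055 -0.0035] per row [-0.0005 -0.0001 -0.0001]
```

```bash
python3 - <<'E'
from h import *
st=r.get_state();print(st['joints'].round(2),st['qd'].round(2),st['joint_torque'].round(2))
E
```

```text
[  7.86  15.4  -19.12   0.09 -55.17   5.39] [ 0.07 -0.67  0.7  -0.04 -0.82  0.11] [ 1.400e-01 -4.963e+01  2.718e+01  6.730e+00 -3.000e-02 -0.000e+00]
```

Request:
carry_out:
  plan:
    - [-0.002,-0.0003,-0.0015,0.0006,0.0055,-0.0035]
    - [-0.0005,0,-0.0015,0,0,0]

```text
time_s: 13.72
tcp_pos: [0.5649, -0.1162, 0.1376]
eef_rot: [-179.7, -0.1, -76.8]
contact_force: [-6.8, 4.0, 18.3]
gripper_width: 0.0114
```

```bash
python3 - <<'E'
from h import *
delta([.563,-.1164,.1377],-76.9,4)
st=r.get_state();np.save('st13.npy',np.r_[st['tcp_pos'],st['eef_rot']])
im=r.capture('wrist')[:,:,::-1];cv2.imwrite('pics/w13.png',im);cv2.imwrite('pics/w13c.png',cv2.resize(im[30:245,245:385],None,fx=3,fy=2.7,interpolation=0))
delta([.563,-.1164,.1377],-76.9,4)
E
```

```text
t 13.7167 tcp [ 0.5649 -0.1162  0.1376] [-1.7973e+02 -7.0000e-02 -7.6830e+01] F [-6.8  4.  18.3] M [1.49 2.45 0.09] w 0.0114
d [-0.0019 -0.0002  0.0001] w [ 0.0001  0.0049 -0.0012] per row [-0.0005 -0.      0.    ]
t 13.7667 tcp [ 0.5648 -0.1162  0.1376] [-1.7972e+02 -8.0000e-02 -7.6820e+01] F [-2.6  3.9 10.1] M [1.01 0.84 0.07] w 0.0115
d [-0.0018 -0.0002  0.0001] w [ 0.0002  0.005  -0.0013] per row [-0.0005 -0.0001  0.    ]
```

View pics/w13c.png

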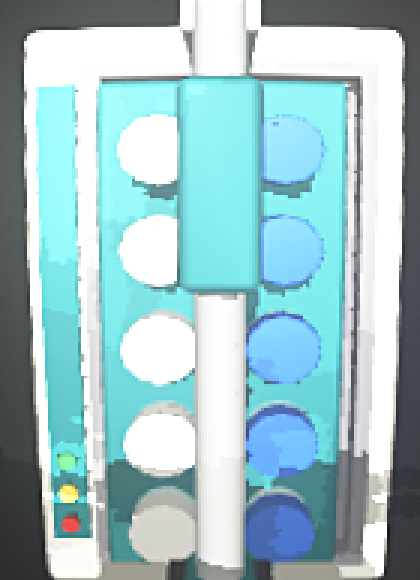

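Request:
carry_out:
  plan:
    - [0,0,0,0,0,0]
    - [0,0,0,0,0,0]
    - [0,0,0,0,0,0]
  force: 10

```text
time_s: 14.02
tcp_pos: [0.5652, -0.1161, 0.1376]
eef_rot: [-179.7, -0.1, -76.8]
contact_force: [-0.3, 1.9, 3.8]
gripper_width: 0.0119
```

```bash
python3 - <<'E'
from h import *
delta([.563,-.1164,.1377],-76.9,4)
E
```

```text
t 14.0167 tcp [ 0.5652 -0.1161  0.1376] [-1.7968e+02 -7.0000e-02 -7.6840e+01] F [-0.3  1.9  3.8] M [ 0.68  0.18 -0.04] w 0.0119
d [-0.0022 -0.0003  0.0001] w [-0.0001  0.0057 -0.001 ] per row [-0.0006 -0.0001  0.    ]
```

Force is relaxed and the foot is on the floor. Opening.

Request:
carry_out:
  plan:
    - [0,0,0,0,0,0]
    - [0,0,0,0,0,0]
    - [0,0,0,0,0,0]
    - [0,0,0,0,0,0]
    - [0,0,0,0,0,0]
    - [0,0,0,0,0,0]
    - [0,0,0,0,0,0]
    - [0,0,0,0,0,0]
    - [0,0,0,0,0,0]
    - [0,0,0,0,0,0]
  fingers: -1

```text
time_s: 14.85
tcp_pos: [0.5646, -0.1168, 0.136]
eef_rot: [-179.8, -0.1, -76.9]
contact_force: [0.6, -0.9, 0.0]
gripper_width: 0.0731
```

```bash
python3 - <<'E'
from h import *
delta([.563,-.1164,.26],-76.9,4)
st=r.get_state();np.save('st14.npy',np.r_[st['tcp_pos'],st['eef_rot']])
im=r.capture('wrist')[:,:,::-1];cv2.imwrite('pics/w14.png',im)
E
```

```text
t 14.85 tcp [ 0.5646 -0.1168  0.136 ] [-1.7983e+02 -7.0000e-02 -7.6890e+01] F [ 0.6 -0.9  0. ] M [ 0.11 -0.03 -0.02] w 0.0731
d [-0.0016  0.0004  0.124 ] w [ 0.0005  0.0031 -0.0003] per row [-0.0004  0.0001  0.031 ]
```

View pics/w14.png

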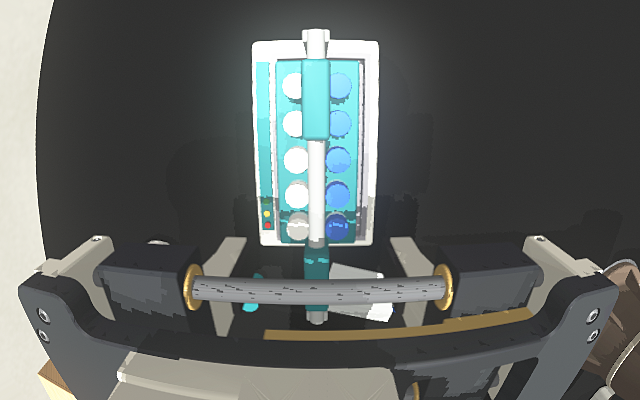

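Released: force is zero and the carrier stands in the tray (centre near (317,150)). Retracting straight up.

Request:
carry_out:
  plan:
    - [0,0,0.01,0,0,0]
    - [0,0,0.018,0,0,0]
    - [0,0,0.02,0,0,0]
    - [0,0,0.025,0,0,0]
    - [0,0,0.025,0,0,0]
    - [0,0,0.025,0,0,0]
    - [0,0,0.02,0,0,0]
    - [0,0,0.01,0,0,0]
    - [0,0,0,0,0,0]
    - [0,0,0,0,0,0]

```text
time_s: 15.73
tcp_pos: [0.562, -0.1175, 0.3027]
eef_rot: [-179.8, -0.1, -76.9]
contact_force: [0.2, 0.1, 0.1]
gripper_width: 0.0878
```

```bash
python3 - <<'E'
from h import *
delta([.563,-.1164,.26],-76.9,4)
st=r.get_state();np.save('st15.npy',np.r_[st['tcp_pos'],st['eef_rot']])
im=r.capture('wrist')[:,:,::-1];cv2.imwrite('pics/w15.png',im)
im=r.capture('side')[:,:,::-1];cv2.imwrite('pics/s15.png',im);cv2.imwrite('pics/s15c.png',cv2.resize(im[120:250,270:380],None,fx=4.5,fy=4.5,interpolation=2))
im=r.capture('scene')[:,:,::-1];cv2.imwrite('pics/sc15.png',im)
E
```

```text
t 15.7333 tcp [ 0.562  -0.1175  0.3027] [-1.7975e+02 -1.4000e-01 -7.6880e+01] F [0.2 0.1 0.1] M [ 0.07 -0.01 -0.01] w 0.0878
d [ 0.001   0.0011 -0.0427] w [ 0.0014  0.0048 -0.0003] per row [ 0.0002  0.0003 -0.0107]
```

View pics/w15.png

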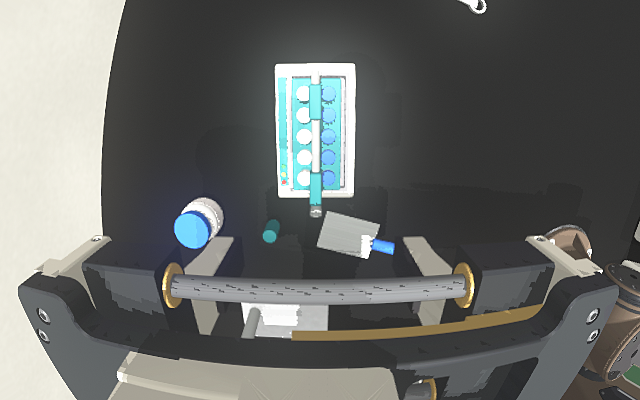

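View pics/s15c.png

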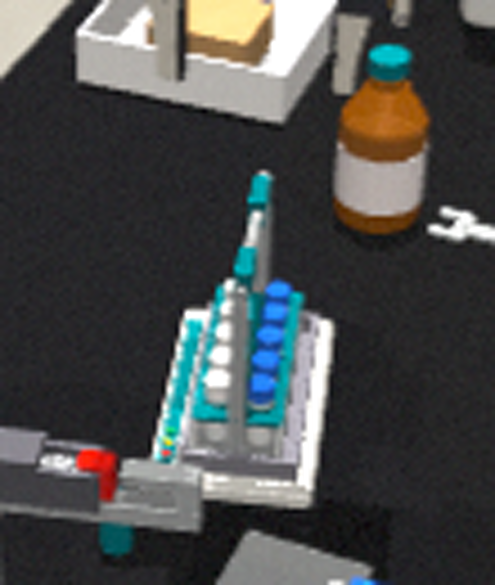

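View pics/sc15.png

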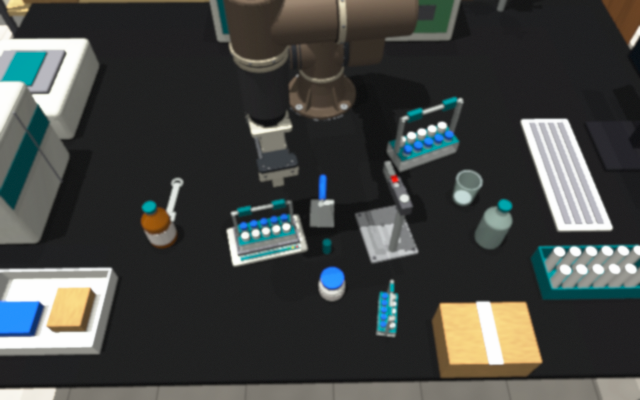

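```bash
python3 - <<'E'
from h import *
im=cv2.imread('pics/w15.png');cv2.imwrite('pics/w15c.png',cv2.resize(im[55:225,265:365],None,fx=4,fy=3.5,interpolation=0))
b=cv2.imread('pics/sc15.png');cv2.imwrite('pics/sc15c.png',cv2.resize(b[190:275,215:320],None,fx=6,fy=6,interpolation=2))
E
```

```text
(no output)
```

View pics/w15c.png

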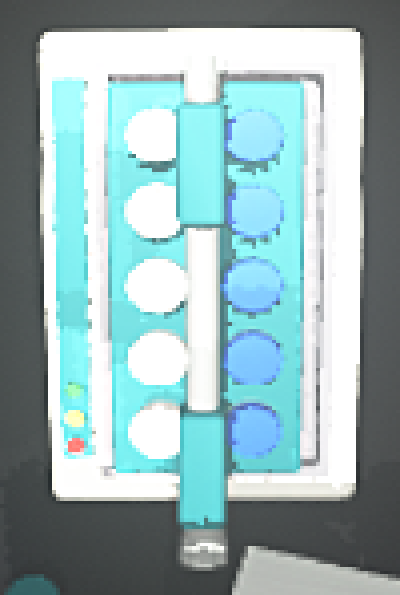

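View pics/sc15c.png

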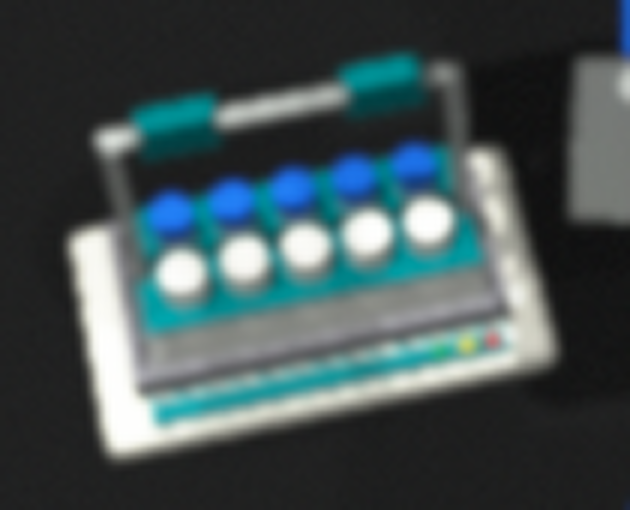

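```bash
python3 - <<'E'
from h import *
a=cam('scene');b=cam('side')
for p,q in [((278.6,203.5),(324.2,178.3)),((244.2,210.5),(328,161.8))]:
    X,e=tri([ray(a,*p),ray(b,*q)]);print(X.round(4),np.round(e,4))
s=np.load('st15.npy');st=dict(tcp_pos=s[:3],eef_rot=s[3:]);c=cam('wrist',st)
W=lambda u,v:(u/4+265-.4,v/3.5+55-.4)
q=[onz(c,*W(*p),.057) for p in [(108,85),(305,82),(301,471),(117,471)]];print(np.round(q,4),np.mean(q,0))
g=[onz(c,*W(*p),.168) for p in [(202,165),(204,465)]];print(np.round(g,4),np.mean(g,0))
E
```

```text
[ 0.5651 -0.1146  0.1631] [0.001 0.001]
[ 0.5838 -0.1989  0.1634] [0.0021 0.0021]
[[ 0.6235 -0.2215  0.057 ]
 [ 0.5624 -0.2368  0.057 ]
 [ 0.5282 -0.0926  0.057 ]
 [ 0.5891 -0.0783  0.057 ]] [ 0.57578164 -0.15729856  0.057     ]
[[ 0.5857 -0.1987  0.168 ]
 [ 0.5665 -0.1178  0.168 ]] [ 0.57607869 -0.15824402  0.168     ]
```

```bash
python3 - <<'E'
from plant import r
print(r.close_job()); 
E
```

```text
the job is handed in; nothing more can be done
None
```

The carrier is off the hook, standing upright on the docking tray floor and released. The job is handed in at about 16 s, with the arm clear above the tray. The hand-in reports no verdict.

**What I did:** I picked the middle-sized carrier and gripped it by its left grip. I pressed the bar back against the keeper with about 6–7 N until it was past the lip. I lifted it about 45 mm, took it out about 145 mm along the stand's -x, lowered it into the tray and let go.

**Last checks:**
- **Upright:** both grips are at the same height, consistent with the foot on the tray floor, and the bar lies directly over the body to within about 1 mm.
- **Position in the tray:** the carrier is about 2.4 mm off-centre along x; the tray allows about 5 mm.
- **Gripper and bystanders:** contact force is near zero with the gripper open, and the other things look unmoved in the final picture.

**What was not clean:**
- **On the way up past the lip:** the bar slipped back about 2 mm, leaving roughly 1 mm to the lip. I pushed it back before lifting further and saw no clear sign of hard contact. Downward pull peaked near 6 N.
- **Setting down:** I pressed the carrier onto the tray floor with up to about 18 N for a moment, because the earlier small steps had not shown contact. I eased it to about 4 N before opening the gripper.

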